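# Drive the dead cell out of the torch barrel

## Task

A leaked, swollen cell is stuck in the torch barrel held in the bracket's spring clips. Take the ejector rod from the wooden block, put it down through the open top of the barrel and press the cell out of the bottom so that it drops into the gallipot, pressing slowly and gently enough that the barrel does not slip down through its clips. Then put the rod back upright, fully home in its hole in the block, with the gallipot still standing where it was and everything else on the counter left alone.

Things in the scene. Friction and masses are not known exactly. Their poses are not given: they have to be found in the camera images.
- rod: Ejector rod, 141 mm long, standing upright in the block's large hole: round aluminium shaft 20 mm in diameter, 105 mm long, with a slightly bevelled nose; above it a round blue grip 28 mm in diameter, from 105 to 141 mm up the rod. About 130 g. Origin: centre of the nose (lower end); +z runs along the rod to the grip.
- block: Brown wooden block fixed to the counter, 75 mm (its x) by 130 mm (its y), 45 mm tall. The rod's hole lies 25 mm to -y of the middle; a short steel punch with a red top, 80 mm above the counter, stands in another hole 60 mm from it. Origin under the block's centre.
- block_hole0 (a point): Centre of the mouth of the rod's hole, in the block's top face: round, 24 mm in diameter, 35 mm deep, straight down; its floor is 10 mm above the counter.
- bracket: Grey steel torch bracket fixed to the counter: foot plate 130 x 125 mm, 6 mm thick, and an upright plate 80 mm wide (top 154 mm above the counter) on its +y side, 48 mm from the barrel's axis, with two chrome spring clips round the barrel. Origin: on the counter, straight under the barrel's axis.
- mouth (a point): Centre of the barrel's open upper rim, 160 mm above the counter. The black torch barrel stands upright, 85 mm long, 36 mm outer diameter, open at both ends (head and tail cap are off). A brass ring inside the top narrows the bore to 24 mm for the first 7 mm; below it the bore is 28 mm, so the cell can leave only by the bottom.
- barrel_foot (a point): Centre of the barrel's open lower end, 75 mm above the counter. Three crusted contact leaves inside the bore, 2 to 13 mm above this end, hold the cell up; they drag on it until its top has passed them, then it drops free. Take the rod's nose a few mm past this point to free it; the rod is thin enough to pass the leaves.
- barrel (a joint): How far the barrel has slipped down through its clips, m (0 at the start). The clips hold it up to about 22 N of downward load, put on the barrel or through the cell; above that it slides down and stays down. It must stay within 2 mm.
- cell: The dead cell: dark grey with a copper-coloured upper end, 26 mm in diameter, 48.5 mm long, 65 g, upright in the barrel, its top about 26 mm below the mouth. It gives at about 9 to 16 N (it varies) over its first 5 mm, then drags at 3 to 8 N. The crust is sticky: it creeps free at 2 to 3 mm/s; a faster push needs far more force. Origin: centre of its underside; +z up along it.
- cell_mid (a point): Middle of the dead cell, on its axis.
- gallipot: White enamel gallipot (small bowl) with a dark blue rim, 78 mm across, 42 mm tall, 3 mm wall, inner floor 4 mm above its origin, standing under the barrel on the bracket's foot plate. Loose, 160 g. Origin: centre of its underside.
- torch_head: Bystander: black torch head with glass, 60 mm across, 52 mm tall, standing glass up. Origin under its centre.
- tail_cap: Bystander: black ribbed tail cap, 44 mm across, 28 mm tall. Origin under its centre.
- fresh_cell: Bystander: new cell, green with a pale gold upper band, 26 mm in diameter, 50 mm tall, standing on the counter. Origin under its centre.
- chestpiece: Bystander: chrome stethoscope chestpiece, 45 mm across, 28 mm tall. Origin under its centre.
- bottle: Bystander: empty green glass medicine bottle, 60 mm across, 128 mm tall. Origin under its centre.
- tin: Bystander: dented aluminium instrument tin, 99 x 194 mm, 48 mm tall. Origin under its centre.
Mind the look-alikes: they are no part of the job. What is shaped like the rod but orange or pink is not meant. What is meant by the block is not purple, and is the larger of those in its own colour.

How it is judged:
By the outcome, as a careful person would: the job done as asked, in the order asked, and still so for the second after the job is handed in, with the robot touching nothing.
It also fails if it takes over 69 s, if anything falls off the work surface, if the arm or the gripper's body presses on something with over 40 N, if the wrist force passes 120 N, or if a joint passes its speed limit or range.

## Robot

A 7-joint arm with a two-finger parallel gripper is mounted at the origin on the work surface. World frame = base frame: x ahead of the robot, y to its left, z up, the work surface at z = 0. Lengths are in m, angles in degrees, forces in N, time in s.
With the tool pointing down it reaches from about 0.4 to 0.875 m from the base axis. Payload 4.4 kg.
Tool frame: the origin (TCP) lies between the finger pads; the fingertips stand 22 mm ahead of it and the grasp point (between the pads) lies 3 mm ahead of it (r.tips_ahead is the distance from the TCP to the fingertips, in m); z points along the fingers, y is the direction in which the jaws open and shut (so a half turn about z gives the same grasp; the last joint's range is limited). The gripper opens to 85 mm and grips with 20 to 120 N. Pads are 22 mm wide; open, the fingers measure 114 mm over their backs; the gripper's body (76 mm by 85 mm) begins 54 mm behind the grasp point. The pads swing forward as they close: fully open they stand 13 mm farther back than shut.
Start: joints at [69.282, 36.005, 2.206, 86.941, -1.547, 57.084, -1.146], TCP at [0.19, -0.622, 0.253] pointing down, gripper open.
Joint ranges: [-175.42, 175.42], [-21.48, 121.26], [-71.46, 75.88], [10.55, 141.38], [-63.04, 243.04], [13.31, 113.54], [-168.57, 168.57]. Speed limits (degrees/s): [147.25, 147.25, 180, 180, 180, 180, 180].

## Interface

Orientations are given as a 3x3 rotation matrix whose columns are the frame's x, y, z axes.
In Python, from cell import r gives the robot as it stands. The module is installed in compiled form; this text tells all that it offers.
- The arm moves only by the tool apply_moves, never from a script. Its argument "commands" is a list of rows, each an object of numbers: "ax", "ay", "az": the turn, a rotation vector about the tool's x, y, z in degrees; "tx", "ty", "tz": the shift along the tool's x, y, z in mm; "jaw": the closure in counts, from 0 (fully open) to 255 (shut). In form: [{"ax": .., "ay": .., "az": .., "tx": .., "ty": .., "tz": .., "jaw": ..}, ...]. A call has 1 to 12 rows; each row is the pose to reach, as a shift and turn from the pose commanded when the call began, along the tool's axes at that moment; what a row does not reach only later rows make up. A row lasts 1/8 s, in which the tool goes at most 62.5 mm and 10.7 degrees, less where a joint would pass 70% of its speed; a pose out of reach is approached as far as the arm can. A call with a gripper value outside its range is refused whole. The fingers move at their own pace and stop on an object; "force" is the grip in N (left out, the last holds). Time passes only in rows, so rows that repeat a pose let the fingers close. It gives the time, the measured TCP pose, the force and the opening at its end, in the units of the state.
- r.state(): the state, without advancing time (a new reading comes with each control period).
- r.get_image(name): name is "side" or "top"; returns a dict with "color" (480x640x3 uint8, red, green, blue), "vfov" (degrees; the focal length in pixels is half the picture's height over the tangent of half this angle, whatever the lens; pixels are square), "cx", "cy" (the principal point, pixels), "xyz" and "orientation" of the camera in the world. Camera axes: x right, y down, z forward; pixel columns grow to the right and rows downward; lengths in m; the calibration is good to about 2 mm. A picture is of the moment at which its call begins. There is no depth.
- r.close_job(): hands the job in, once; it reports no verdict.
The state is a dict: "time": time; "q": joint angles; "qvel": joint speeds; "joint_efforts": joint torques, N m; "tcp_pos": TCP position; "orientation": TCP orientation; "ft_force": force on the tool from outside, world axes, zero at the start; "torque": the same for the moment, N m; "width": finger opening in m.
Only numpy, scipy, OpenCV 4.12 (cv2) and the standard library are available. Lean on these libraries where they do the work, as an engineer would, in place of code of your own. Each camera call takes 0.05 s, during which the arm holds its last target.

## Working session

There is one attempt and no reset: what is moved stays moved. The work goes in short steps, Python scripts to look and compute and a tool call to move; the robot and the scene stay as the last step left them, time stands still between calls to the robot, and variables do not carry over. Pictures are saved under pics/ and viewed, and the job is handed in when it is done.

Besides the shell and the picture viewer there is one more tool, called after "Request:" as name(argument=value, ...) on one line, values as JSON. apply_moves: Moves the arm, as the interface text tells. Its arguments: {"type":"object","properties":{"commands":{"type":"array","items":{"type":"object","properties":{"ax":{"type":"number"},"ay":{"type":"number"},"az":{"type":"number"},"tx":{"type":"number"},"ty":{"type":"number"},"tz":{"type":"number"},"jaw":{"type":"number"}}}},"force":{"type":"number"}},"required":["commands"]}

```bash
mkdir -p pics; ls; python3 - <<'E'
from cell import r
import cv2,numpy as np,pickle
print(r.state())
for n in ("side","top"):
    d=r.get_image(n); cv2.imwrite(f"pics/{n}0.png",d["color"][...,::-1]); pickle.dump(d,open(f"{n}0.pkl","wb"))
    print({k:v for k,v in d.items() if k!="color"})
E
```

```text
pics
{'time': 0.0, 'q': array([69.28159917, 36.058222  ,  2.20206171, 86.99716015, -1.54610314,
       57.0838128 , -1.14654718]), 'qvel': array([ 0.07231216, -0.05704051,  0.05317321,  0.01264157, -0.06390686,
       -0.06525814, -0.03013341]), 'joint_efforts': array([-1.53341748e-04, -5.63397861e+01,  1.22628238e+00, -1.93441290e+01,
        1.10514939e-02,  1.05679934e-02, -6.44698545e-06]), 'tcp_pos': array([ 0.18933657, -0.62119285,  0.25239027]), 'orientation': array([[ 9.56566814e-01,  2.91512581e-01, -5.88658588e-04],
       [ 2.91513173e-01, -9.56565085e-01,  1.81871781e-03],
       [-3.29111297e-05, -1.91132683e-03, -9.99998173e-01]]), 'ft_force': array([ 0.28332354, -0.37175266,  0.45557092]), 'torque': array([ 0.01047774, -0.05758968, -0.03424797]), 'width': 0.0852054435336765}
{'vfov': 51.79651716835322, 'cx': 320.2467275055034, 'cy': 244.22322800373155, 'xyz': array([ 0.38985573, -0.66884078,  0.9732058 ]), 'orientation': array([[ 0.95877527, -0.2110522 ,  0.19028126],
       [-0.28399237, -0.7350226 ,  0.61570293],
       [ 0.00991557, -0.64435917, -0.76465871]])}
{'vfov': 47.654489916857095, 'cx': 315.0360956530482, 'cy': 236.00983022441258, 'xyz': array([0.36716259, 0.0120577 , 1.13682786]), 'orientation': array([[ 0.04075951, -0.97785351,  0.20528317],
       [-0.99916759, -0.04023361,  0.00673703],
       [ 0.00167146, -0.20538689, -0.97867943]])}
```

View pics/side0.png

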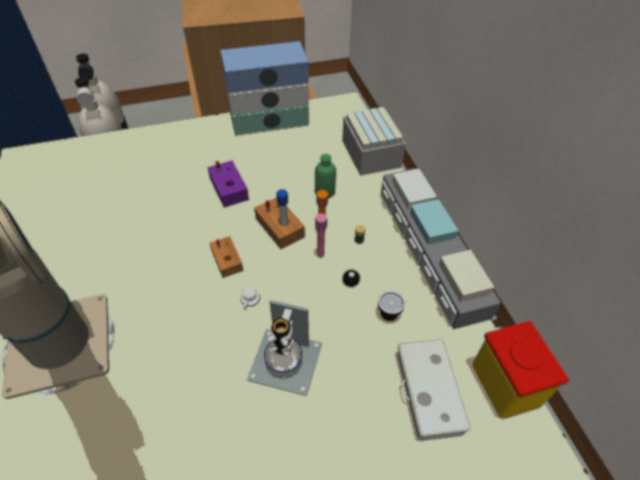

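View pics/top0.png

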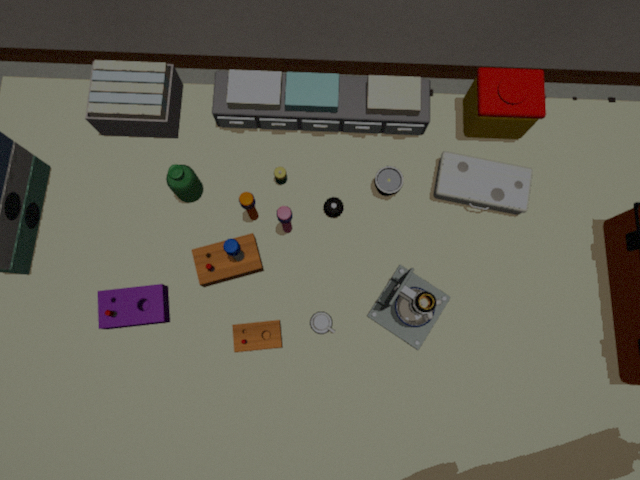

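Candidates for the rod, by side-view pixel: blue grip (282,197) in the large brown block (280,222); look-alikes are orange (322,197) and pink (321,222). For the block: large brown (280,222), small brown (227,256), purple (228,183). I choose the blue-gripped rod in the large brown block. Next come close crops.

```bash
cat > h.py <<'E'
import numpy as np,cv2,pickle
def cam(d):
    h,w=d["color"].shape[:2]; return h/2/np.tan(np.radians(d["vfov"])/2)
def ray(d,u,v):
    f=cam(d); a=np.array([(u-d["cx"])/f,(v-d["cy"])/f,1.]); a=d["orientation"]@a; return d["xyz"],a/np.linalg.norm(a)
def onz(d,u,v,z):
    o,a=ray(d,u,v); return o+a*(z-o[2])/a[2]
def proj(d,p):
    c=d["orientation"].T@(np.array(p)-d["xyz"]); f=cam(d); return np.array([d["cx"]+f*c[0]/c[2],d["cy"]+f*c[1]/c[2]])
def tri(d1,p1,d2,p2):
    o1,a=ray(d1,*p1);o2,b=ray(d2,*p2)
    t=np.linalg.lstsq(np.stack([a,-b],1),o2-o1,rcond=None)[0]
    x,y=o1+a*t[0],o2+b*t[1]; return (x+y)/2,np.linalg.norm(x-y)
def load(n): return pickle.load(open(n+".pkl","rb"))
E
python3 - <<'E'
from h import *
S,T=load("side0"),load("top0")
def crop(d,x,y,w,h): return cv2.resize(d["color"][y:y+h,x:x+w,::-1],(400,300),interpolation=cv2.INTER_CUBIC)
a=np.hstack([crop(S,240,170,120,90),crop(T,180,180,120,90)]);b=np.hstack([crop(S,230,300,120,90),crop(T,360,260,120,90)])
cv2.imwrite("pics/c1.png",np.vstack([a,b]))
for n,d in (("S",S),("T",T)):
    hsv=cv2.cvtColor(d["color"],cv2.COLOR_RGB2HSV)
    for nm,lo,hi in (("blue",(105,150,50),(130,255,255)),("orange",(8,180,60),(18,255,255)),("pink",(150,70,60),(178,255,255)),("brass",(10,80,60),(28,255,255)),("green",(45,80,30),(80,255,255))):
        m=cv2.inRange(hsv,lo,hi); k,l,s,c=cv2.connectedComponentsWithStats(m)
        for i in range(1,k):
            if s[i,4]>25: print(n,nm,s[i],c[i].round(1))
E
```

```text
S blue [278 190   9  15 106] [281.9 196.8]
S orange [317 190  11  11  90] [322.1 194.5]
S orange [486 340  73  58 129] [517.2 377.9]
S pink [316 213  10  44 279] [320.4 231.4]
S brass [ 116    0  188  118 8807] [221.5  46. ]
S brass [309  58  68  49 622] [334.6  70.2]
S brass [308  84   8  15  70] [310.9  92.4]
S brass [ 62  98  19  15 200] [ 71.3 105.2]
S brass [316 189  13  23 176] [322. 198.]
S brass [ 254  198   51   50 1293] [279.2 223.5]
S brass [356 225   9  11  83] [359.8 229.8]
S brass [210 237  32  40 826] [226.2 256.1]
S brass [496 309   7  10  27] [499. 314.]
S brass [272 318  17  15 158] [280.2 325.4]
S brass [ 472  338  128  142 2805] [514.  392.9]
S green [316 155  19  41 527] [325.4 174.7]
S green [356 237   7   5  29] [358.8 238.8]
T blue [224 239  15  14 162] [230.7 245.7]
T orange [240 192  13  14  86] [245.5 198. ]
T orange [ 192  234   70   51 1076] [226.2 260.3]
T orange [233 321  47  30 580] [255.2 334.6]
T orange [272 333  10  15  43] [277.5 341.3]
T pink [277 206  15  14 126] [283.4 212.3]
T brass [458  97  61  45 171] [477.  127.9]
T brass [480 117  58   5  91] [507.2 118.2]
T brass [274 167  12  12 104] [279.6 172.5]
T brass [239 192  15  14 163] [245.7 198.3]
T brass [246 210   7  12  26] [248.1 216.3]
T brass [596 220  32 164 492] [607.8 297. ]
T brass [591 230  11  23  65] [596.1 242. ]
T brass [ 192  233   71   52 2015] [225.8 259.8]
T brass [418 294  17  16 120] [426. 301.]
T brass [ 232  320   50   32 1318] [257.  335.6]
T brass [607 368  10  12  27] [611.8 372.7]
T brass [588 443  13  14  43] [592.3 449. ]
T brass [569 445  13   8  33] [575.5 447.9]
T brass [613 450  13  21  55] [620.5 459.7]
T brass [508 462   9  13  40] [512.4 467.3]
T brass [598 463  16   9  31] [605.8 467.4]
T brass [522 466   7  14  28] [524.7 473.3]
T green [ 24 157  22  54 271] [ 35.9 185.8]
T green [167 165  36  37 866] [183.4 181.7]
T green [ 15 228  20  46 240] [ 24.7 250.6]
```

View pics/c1.png

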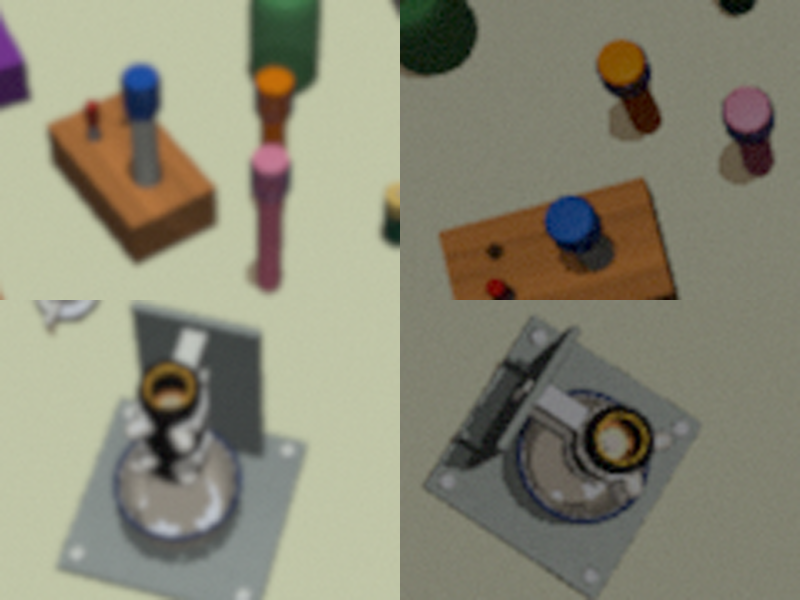

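The crop confirms it: the blue-gripped rod stands in the large brown block with the red punch beside it. The barrel mouth is the brass ring at side (281,326) and top (425,301). Next: triangulate.

```bash
python3 - <<'E'
from h import *
S,T=load("side0"),load("top0")
def show(nm,s,t,z):
    print(nm,"S",onz(S,*s,z)[:2].round(4),"T",onz(T,*t,z)[:2].round(4),"tri",[x.round(4) for x in tri(S,s,T,t)])
show("mouth",(280.6,326.0),(425.2,301.0),.160)
show("gripTop",(282.2,193.0),(231.4,245.9),.151)
show("orangeTop",(322.2,194.5),(246.2,198.5),.14)
show("pinkTop",(321,217.5),(284.2,213),.14)
# block top corners, top view
hsv=cv2.cvtColor(T["color"],cv2.COLOR_RGB2HSV)
print("block mask rect top")
m=cv2.inRange(hsv,(5,110,90),(20,255,255));m[:,:185]=0;m[:230]=0;m[295:]=0;m[:,270:]=0
c=max(cv2.findContours(m,0,2)[0],key=cv2.contourArea);R=cv2.minAreaRect(c);b=cv2.boxPoints(R);print(R)
for p in b: print(p.round(1),onz(T,*p,.045).round(4))
# bracket foot corners from top crop
for p in ((360+537/3.333-120,260+(318-300)/3.333),(360+(701-400)/3.333,260+(425-300)/3.333),(360+(596-400)/3.333,260+(598-300)/3.333),(360+(424-400)/3.333,260+(487-300)/3.333)):
    print("foot",np.round(p,1),onz(T,*p,.006).round(4))
for p in ((230+125/3.333,300+(398-300)/3.333),(230+306/3.333,300+(442-300)/3.333),(230+265/3.333,300+(600-300)/3.333),(230+58/3.333,300+(570-300)/3.333)):
    print("footS",np.round(p,1),onz(S,*p,.006).round(4))
E
```

```text
mouth S [ 0.463  -0.1868] T [ 0.4613 -0.1833] tri [array([ 0.4626, -0.1842,  0.1555]), np.float64(0.0017)]
gripTop S [0.5527 0.1711] T [0.549  0.1723] tri [array([0.5512, 0.1727, 0.1492]), np.float64(0.0037)]
orangeTop S [0.6462 0.1509] T [0.6437 0.1527] tri [array([0.6456, 0.153 , 0.1376]), np.float64(0.0025)]
pinkTop S [0.6218 0.079 ] T [0.6183 0.079 ] tri [array([0.6201, 0.079 , 0.1396]), np.float64(0.0034)]
block mask rect top
((226.0896453857422, 258.4758605957031), (35.8763427734375, 64.54769897460938), 74.93151092529297)
[190.3 249.5] [0.5575 0.2729 0.045 ]
[252.6 232.8] [0.5977 0.1481 0.045 ]
[261.9 267.4] [0.5267 0.1246 0.045 ]
[199.6 284.2] [0.4875 0.2479 0.045 ]
foot [401.1 265.4] [ 0.5487 -0.1636  0.006 ]
foot [450.3 297.5] [ 0.4855 -0.2663  0.006 ]
foot [418.8 349.4] [ 0.3772 -0.201   0.006 ]
foot [367.2 316.1] [ 0.4401 -0.0945  0.006 ]
footS [267.5 329.4] [ 0.4468 -0.0959  0.006 ]
footS [321.8 342.6] [ 0.5538 -0.1613  0.006 ]
footS [309.5 390. ] [ 0.4984 -0.2585  0.006 ]
footS [247.4 381. ] [ 0.3802 -0.2037  0.006 ]
```

```bash
cat >> h.py <<'E'
def go(x,y,z):
    from cell import r
    s=r.state(); d=np.array([x,y,z])-s["tcp_pos"]; R=s["orientation"]
    print("t",s["time"],"tcp",s["tcp_pos"].round(4),"shift mm",(R.T@d*1e3).round(1),"F",s["ft_force"].round(2),"w",s["width"],"q",s["q"].round(1),"tilt",(R[:,2]*1e3).round(1))
E
python3 -c "
from h import *
go(.551,.1725,.235)"
```

```text
t 0.1 tcp [ 0.1893 -0.6213  0.2525] shift mm [ 577.3 -653.9   18.6] F [ 0.65 -0.14 -0.02] w 0.085501945207725 q [69.3 36.1  2.2 87.  -1.5 57.1 -1.1] tilt [-5.0e-01  1.6e+00 -1.0e+03]
```

Request:
apply_moves(commands=[{"tx": 15, "ty": -17}, {"tx": 48, "ty": -54}, {"tx": 86, "ty": -98}, {"tx": 126, "ty": -143}, {"tx": 166, "ty": -188}, {"tx": 206, "ty": -233}, {"tx": 246, "ty": -278}, {"tx": 286, "ty": -324}, {"tx": 326, "ty": -369}, {"tx": 366, "ty": -414}, {"tx": 406, "ty": -460}, {"tx": 446, "ty": -505}])

```text
schema error: expected keys ax, ay, az, tx, ty, tz, jaw
```

```bash
python3 -c "
from h import *
go(.551,.1725,.235)"
```

```text
t 0.1 tcp [ 0.1893 -0.6213  0.2525] shift mm [ 577.3 -653.9   18.6] F [ 0.65 -0.14 -0.02] w 0.085501945207725 q [69.3 36.1  2.2 87.  -1.5 57.1 -1.1] tilt [-5.0e-01  1.6e+00 -1.0e+03]
```

All keys are needed in every row.

Request:
apply_moves(commands=[{"tx": 15, "ty": -17, "tz": 0, "ax": 0, "ay": 0, "az": 0, "jaw": 0}, {"tx": 48, "ty": -54, "tz": 0, "ax": 0, "ay": 0, "az": 0, "jaw": 0}, {"tx": 86, "ty": -98, "tz": 0, "ax": 0, "ay": 0, "az": 0, "jaw": 0}, {"tx": 126, "ty": -143, "tz": 0, "ax": 0, "ay": 0, "az": 0, "jaw": 0}, {"tx": 166, "ty": -188, "tz": 0, "ax": 0, "ay": 0, "az": 0, "jaw": 0}, {"tx": 206, "ty": -233, "tz": 0, "ax": 0, "ay": 0, "az": 0, "jaw": 0}, {"tx": 246, "ty": -278, "tz": 0, "ax": 0, "ay": 0, "az": 0, "jaw": 0}, {"tx": 286, "ty": -324, "tz": 0, "ax": 0, "ay": 0, "az": 0, "jaw": 0}, {"tx": 326, "ty": -369, "tz": 0, "ax": 0, "ay": 0, "az": 0, "jaw": 0}, {"tx": 366, "ty": -414, "tz": 0, "ax": 0, "ay": 0, "az": 0, "jaw": 0}, {"tx": 406, "ty": -460, "tz": 0, "ax": 0, "ay": 0, "az": 0, "jaw": 0}, {"tx": 446, "ty": -505, "tz": 0, "ax": 0, "ay": 0, "az": 0, "jaw": 0}])

```text
time: 1.6
tcp_pos: [0.4694, -0.0069, 0.2533]
orientation: [[0.957, 0.291, 0.0], [0.291, -0.957, -0.0], [0.0, 0.0, -1.0]]
ft_force: [0.8, -1.2, -0.3]
width: 0.0854
```

```bash
python3 -c "
from h import *
go(.551,.1725,.235)"
```

```text
t 1.6 tcp [ 0.4694 -0.0069  0.2533] shift mm [ 130.3 -147.8   18.3] F [ 0.76 -1.16 -0.3 ] w 0.08536139591701863 q [ -0.   21.4  -3.5 114.7   1.8  43.9 -77.6] tilt [ 1.e-01 -2.e-01 -1.e+03]
```

Request:
apply_moves(commands=[{"tx": 40, "ty": -45, "tz": 3, "ax": 0, "ay": 0, "az": 0, "jaw": 0}, {"tx": 80, "ty": -90, "tz": 8, "ax": 0, "ay": 0, "az": 0, "jaw": 0}, {"tx": 114, "ty": -129, "tz": 14, "ax": 0, "ay": 0, "az": 0, "jaw": 0}, {"tx": 127, "ty": -144, "tz": 18, "ax": 0, "ay": 0, "az": 0, "jaw": 0}, {"tx": 130, "ty": -147.5, "tz": 18, "ax": 0, "ay": 0, "az": 0, "jaw": 0}, {"tx": 130, "ty": -147.5, "tz": 18, "ax": 0, "ay": 0, "az": 0, "jaw": 0}])

```text
time: 2.35
tcp_pos: [0.55, 0.1685, 0.2352]
orientation: [[0.957, 0.29, -0.001], [0.29, -0.957, -0.001], [-0.001, 0.001, -1.0]]
ft_force: [0.5, -0.5, 0.2]
width: 0.0854
```

```bash
python3 - <<'E'
from h import *
from cell import r
go(.551,.1725,.139)
o=[]
for n,(x,y) in (("side",(240,150)),("top",(180,190))):
    d=r.get_image(n);pickle.dump(d,open(n+"1.pkl","wb"));o.append(cv2.resize(d["color"][y:y+112,x:x+75,::-1],(400,600),interpolation=cv2.INTER_CUBIC))
cv2.imwrite("pics/g1.png",np.hstack(o))
E
```

```text
t 2.35 tcp [0.55   0.1685 0.2352] shift mm [ 2.2 -3.7 96.2] F [ 0.53 -0.53  0.19] w 0.08539278523489284 q [-17.3  31.   -3.9 100.3   2.8  48.9 -95.6] tilt [-8.0e-01 -1.4e+00 -1.0e+03]
```

View pics/g1.png

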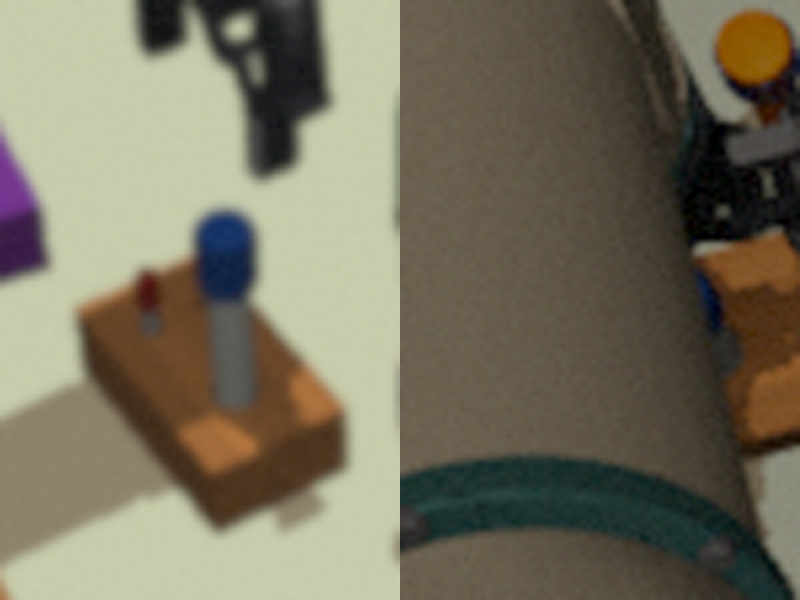

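Side crop: the blue grip (224,240) sits midway under the two fingertips (160,50) and (270,170). The top view is blocked by the arm. I descend and shift 3.7 mm along −y.

Request:
apply_moves(commands=[{"tx": 1.5, "ty": -3.7, "tz": 15, "ax": 0, "ay": 0, "az": 0, "jaw": 0}, {"tx": 1.5, "ty": -3.7, "tz": 35, "ax": 0, "ay": 0, "az": 0, "jaw": 0}, {"tx": 1.5, "ty": -3.7, "tz": 60, "ax": 0, "ay": 0, "az": 0, "jaw": 0}, {"tx": 1.5, "ty": -3.7, "tz": 82, "ax": 0, "ay": 0, "az": 0, "jaw": 0}, {"tx": 1.5, "ty": -3.7, "tz": 94, "ax": 0, "ay": 0, "az": 0, "jaw": 60}, {"tx": 1.5, "ty": -3.7, "tz": 95, "ax": 0, "ay": 0, "az": 0, "jaw": 100}, {"tx": 1.5, "ty": -3.7, "tz": 95, "ax": 0, "ay": 0, "az": 0, "jaw": 130}], force=30)

```text
time: 3.32
tcp_pos: [0.5511, 0.1743, 0.1408]
orientation: [[0.957, 0.291, 0.001], [0.291, -0.957, 0.0], [0.001, -0.0, -1.0]]
ft_force: [0.3, 0.3, -0.2]
width: 0.0419
```

```bash
python3 - <<'E'
from h import *
from cell import r
go(.5505,.1725,.140)
d=r.get_image("side");cv2.imwrite("pics/g2.png",cv2.resize(d["color"][140:260,210:370,::-1],(800,600),interpolation=cv2.INTER_CUBIC))
E
```

```text
t 3.325 tcp [0.5511 0.1743 0.1408] shift mm [-1.1  1.6  0.8] F [ 0.33  0.3  -0.2 ] w 0.0418622676210886 q [-18.1  38.4  -3.5 104.6   3.6  37.  -96.8] tilt [ 1.e+00  3.e-01 -1.e+03]
```

View pics/g2.png

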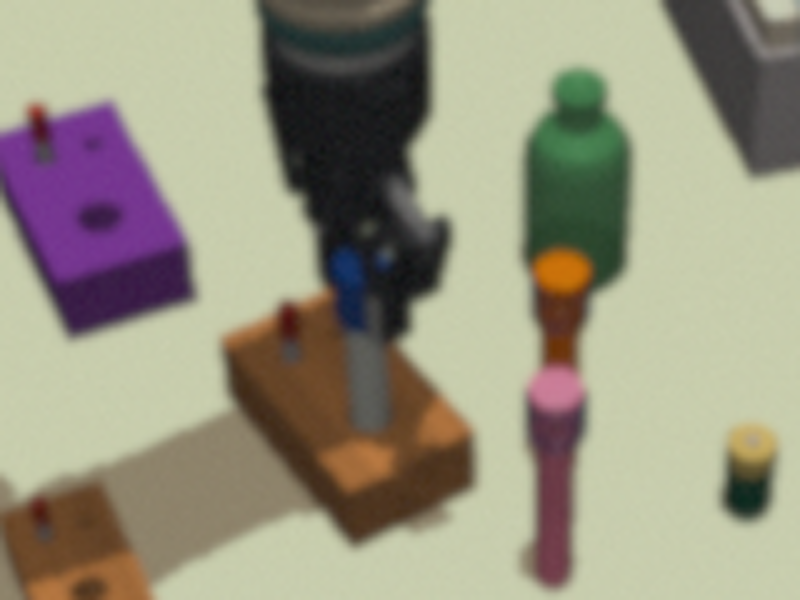

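The jaws straddle the blue grip (350,290). Closing.

Request:
apply_moves(commands=[{"tx": 0, "ty": 0, "tz": 0, "ax": 0, "ay": 0, "az": 0, "jaw": 160}, {"tx": 0, "ty": 0, "tz": 0, "ax": 0, "ay": 0, "az": 0, "jaw": 180}, {"tx": 0, "ty": 0, "tz": 0, "ax": 0, "ay": 0, "az": 0, "jaw": 230}, {"tx": 0, "ty": 0, "tz": 0, "ax": 0, "ay": 0, "az": 0, "jaw": 230}], force=80)

```text
time: 3.88
tcp_pos: [0.5512, 0.1748, 0.1413]
orientation: [[0.957, 0.292, 0.002], [0.292, -0.957, 0.001], [0.002, -0.0, -1.0]]
ft_force: [-0.9, -0.3, 6.3]
width: 0.0265
```

```bash
python3 - <<'E'
from h import *
go(.5505,.1725,.140)
from cell import r
print(r.state()["torque"])
E
```

```text
t 3.875 tcp [0.5512 0.1748 0.1413] shift mm [-1.3  2.   1.3] F [-0.95 -0.29  6.25] w 0.02645447502518474 q [-18.1  38.4  -3.5 104.6   3.6  37.  -96.8] tilt [ 1.7e+00  9.0e-01 -1.0e+03]
[ 0.1418522   0.21966071 -0.00758894]
```

Request:
apply_moves(commands=[{"tx": 0, "ty": 0, "tz": -4, "ax": 0, "ay": 0, "az": 0, "jaw": 230}, {"tx": 0, "ty": 0, "tz": -14, "ax": 0, "ay": 0, "az": 0, "jaw": 230}, {"tx": 0, "ty": 0, "tz": -30, "ax": 0, "ay": 0, "az": 0, "jaw": 230}, {"tx": 0, "ty": 0, "tz": -55, "ax": 0, "ay": 0, "az": 0, "jaw": 230}, {"tx": 0, "ty": 0, "tz": -85, "ax": 0, "ay": 0, "az": 0, "jaw": 230}, {"tx": 0, "ty": 0, "tz": -118, "ax": 0, "ay": 0, "az": 0, "jaw": 230}, {"tx": 0, "ty": 0, "tz": -148, "ax": 0, "ay": 0, "az": 0, "jaw": 230}, {"tx": 0, "ty": 0, "tz": -170, "ax": 0, "ay": 0, "az": 0, "jaw": 230}, {"tx": 0, "ty": 0, "tz": -180, "ax": 0, "ay": 0, "az": 0, "jaw": 230}, {"tx": 0, "ty": 0, "tz": -180, "ax": 0, "ay": 0, "az": 0, "jaw": 230}])

```text
time: 5.12
tcp_pos: [0.5508, 0.1743, 0.3211]
orientation: [[0.957, 0.291, 0.001], [0.291, -0.957, 0.0], [0.001, 0.0, -1.0]]
ft_force: [0.1, 0.0, -1.2]
width: 0.0259
```

```bash
python3 - <<'E'
from h import *
from cell import r
go(.462,-.1845,.321)
d=r.get_image("side");cv2.imwrite("pics/g3.png",cv2.resize(d["color"][80:260,190:430,::-1],(800,600),interpolation=cv2.INTER_CUBIC))
E
```

```text
t 5.125 tcp [0.5508 0.1743 0.3211] shift mm [-1.895e+02  3.173e+02 -2.000e-01] F [ 0.14  0.01 -1.23] w 0.025913877060619428 q [-17.6  26.   -4.2  93.7   2.1  60.3 -95.4] tilt [ 1.3e+00  4.0e-01 -1.0e+03]
```

View pics/g3.png

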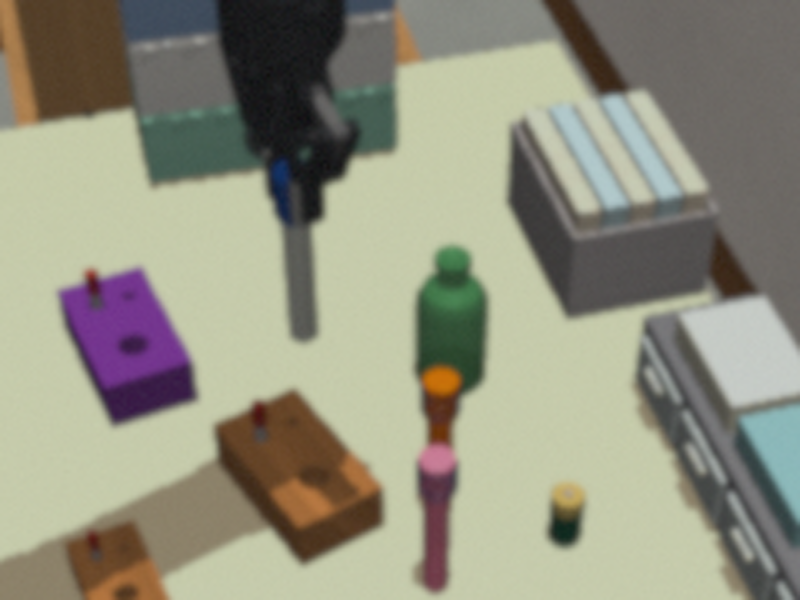

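The rod is held upright, with its nose at crop (303,335). The empty hole is visible at crop (318,475). I carry it across to the barrel.

Request:
apply_moves(commands=[{"tx": -8, "ty": 13, "tz": 0, "ax": 0, "ay": 0, "az": 0, "jaw": 230}, {"tx": -26, "ty": 44, "tz": 0, "ax": 0, "ay": 0, "az": 0, "jaw": 230}, {"tx": -52, "ty": 87, "tz": 0, "ax": 0, "ay": 0, "az": 0, "jaw": 230}, {"tx": -80, "ty": 134, "tz": 0, "ax": 0, "ay": 0, "az": 0, "jaw": 230}, {"tx": -108, "ty": 181, "tz": 0, "ax": 0, "ay": 0, "az": 0, "jaw": 230}, {"tx": -136, "ty": 228, "tz": 0, "ax": 0, "ay": 0, "az": 0, "jaw": 230}, {"tx": -161, "ty": 270, "tz": 0, "ax": 0, "ay": 0, "az": 0, "jaw": 230}, {"tx": -179, "ty": 300, "tz": 0, "ax": 0, "ay": 0, "az": 0, "jaw": 230}, {"tx": -188, "ty": 314, "tz": 0, "ax": 0, "ay": 0, "az": 0, "jaw": 230}, {"tx": -189.5, "ty": 317, "tz": 0, "ax": 0, "ay": 0, "az": 0, "jaw": 230}, {"tx": -189.5, "ty": 317, "tz": 0, "ax": 0, "ay": 0, "az": 0, "jaw": 230}])

```text
time: 6.55
tcp_pos: [0.4621, -0.1829, 0.3201]
orientation: [[0.956, 0.293, -0.0], [0.293, -0.956, 0.001], [0.0, -0.001, -1.0]]
ft_force: [0.4, -0.2, -0.5]
width: 0.0263
```

```bash
python3 - <<'E'
from h import *
from cell import r
go(.462,-.1845,.321)
o=[]
for n,(x,y) in (("side",(240,260)),("top",(385,240))):
    d=r.get_image(n);pickle.dump(d,open(n+"2.pkl","wb"));o.append(cv2.resize(d["color"][y:y+105,x:x+70,::-1],(400,600),interpolation=cv2.INTER_CUBIC))
cv2.imwrite("pics/g4.png",np.hstack(o))
E
```

```text
t 6.55 tcp [ 0.4621 -0.1829  0.3201] shift mm [-0.6  1.5 -0.9] F [ 0.38 -0.21 -0.51] w 0.02630084009586891 q [ 17.6  19.    1.  105.6  -0.5  55.4 -54.1] tilt [-1.e-01  1.e+00 -1.e+03]
```

View pics/g4.png

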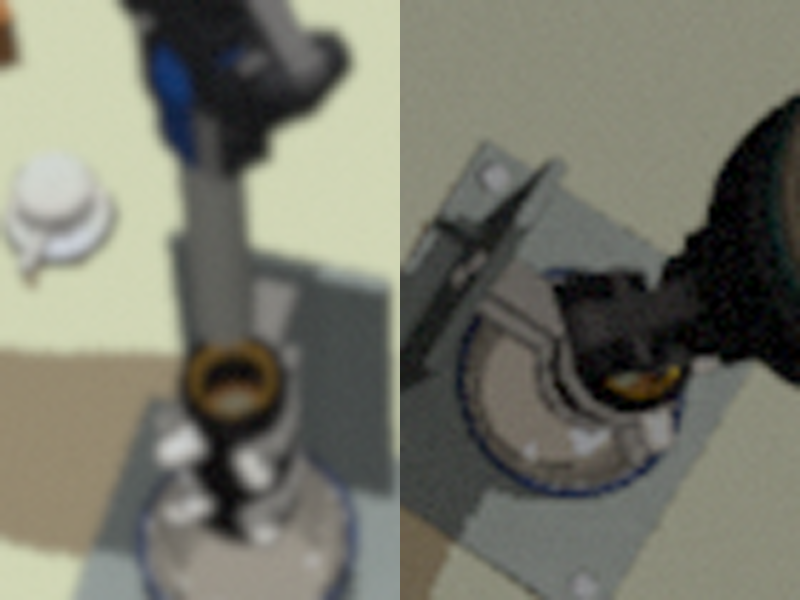

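Side crop: the shaft axis runs through about (222,330), which extrapolates to x≈227 at the mouth. The ring centre is (232,383), so the rod is about 2 mm left of it. I correct that and lower to just above the rim for a finer look.

Request:
apply_moves(commands=[{"tx": 1, "ty": 0.7, "tz": 7, "ax": 0, "ay": 0, "az": 0, "jaw": 230}, {"tx": 1.5, "ty": 1.2, "tz": 15, "ax": 0, "ay": 0, "az": 0, "jaw": 230}, {"tx": 1.5, "ty": 1.2, "tz": 20, "ax": 0, "ay": 0, "az": 0, "jaw": 230}, {"tx": 1.5, "ty": 1.2, "tz": 22, "ax": 0, "ay": 0, "az": 0, "jaw": 230}, {"tx": 1.5, "ty": 1.2, "tz": 22, "ax": 0, "ay": 0, "az": 0, "jaw": 230}])

```text
time: 7.28
tcp_pos: [0.4635, -0.1849, 0.2982]
orientation: [[0.957, 0.291, -0.0], [0.291, -0.957, 0.0], [-0.0, -0.0, -1.0]]
ft_force: [-0.9, 0.3, -1.3]
width: 0.0262
```

```bash
python3 - <<'E'
from h import *
from cell import r
go(.462,-.1845,.321)
o=[]
for n,(x,y) in (("side",(255,290)),("top",(400,270))):
    d=r.get_image(n);pickle.dump(d,open(n+"3.pkl","wb"));o.append(cv2.resize(d["color"][y:y+60,x:x+40,::-1],(400,600),interpolation=cv2.INTER_CUBIC))
cv2.imwrite("pics/g5.png",np.hstack(o))
S=load("side3");f=cam(S)
# project hypothetical axis & nose for the rod at tcp xy
s=r.state()["tcp_pos"]
for z in (s[2]-.131,s[2]-.08): print(z,proj(S,(s[0],s[1],z)),((proj(S,(s[0],s[1],z))-[255,290])*10).round())
E
```

```text
t 7.275 tcp [ 0.4635 -0.1849  0.2982] shift mm [ -1.3  -0.9 -22.8] F [-0.93  0.33 -1.33] w 0.026202133804966193 q [ 17.7  20.5   1.1 107.2  -0.5  52.3 -54. ] tilt [-3.e-01  1.e-01 -1.e+03]
0.16747345257519453 [280.49988105 323.03933425] [255. 330.]
0.21847345257519452 [279.03757417 308.22562508] [240. 182.]
```

View pics/g5.png

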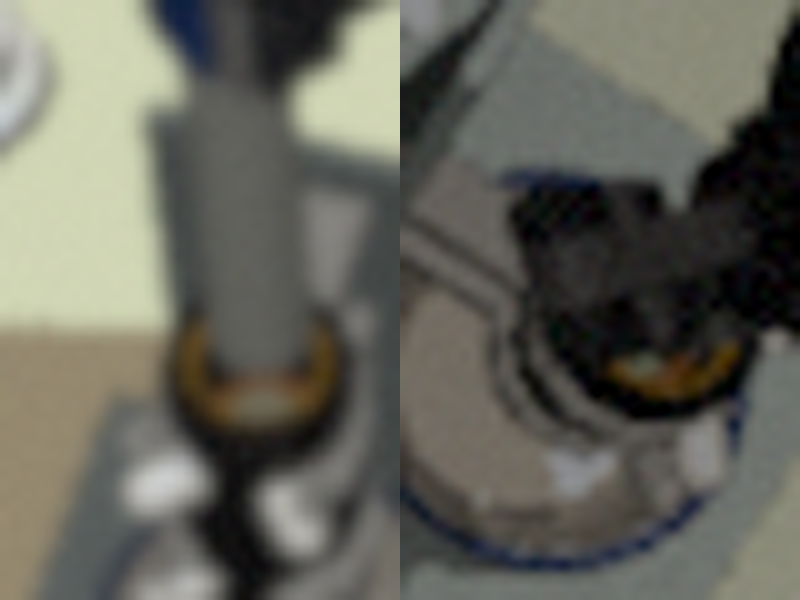

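Side crop: the nose bottom is at (260,375) and the ring centre about (259,358). Laterally the rod is aligned; in depth it should come about 1.5 mm toward the camera. I adjust and go down gently.

Request:
apply_moves(commands=[{"tx": -0.8, "ty": 1.2, "tz": 2, "ax": 0, "ay": 0, "az": 0, "jaw": 230}, {"tx": -0.8, "ty": 1.2, "tz": 4, "ax": 0, "ay": 0, "az": 0, "jaw": 230}, {"tx": -0.8, "ty": 1.2, "tz": 6, "ax": 0, "ay": 0, "az": 0, "jaw": 230}, {"tx": -0.8, "ty": 1.2, "tz": 7, "ax": 0, "ay": 0, "az": 0, "jaw": 230}, {"tx": -0.8, "ty": 1.2, "tz": 8, "ax": 0, "ay": 0, "az": 0, "jaw": 230}, {"tx": -0.8, "ty": 1.2, "tz": 9, "ax": 0, "ay": 0, "az": 0, "jaw": 230}])

```text
time: 8.12
tcp_pos: [0.4632, -0.1863, 0.2893]
orientation: [[0.957, 0.292, 0.0], [0.292, -0.957, 0.0], [0.0, 0.0, -1.0]]
ft_force: [0.2, 0.2, -1.2]
width: 0.026
```

```bash
python3 - <<'E'
from h import *
from cell import r
go(.462,-.1845,.321)
print(r.state()["torque"])
o=[]
for n,(x,y) in (("side",(255,290)),("top",(400,270))):
    d=r.get_image(n);pickle.dump(d,open(n+"4.pkl","wb"));o.append(cv2.resize(d["color"][y:y+60,x:x+40,::-1],(400,600),interpolation=cv2.INTER_CUBIC))
cv2.imwrite("pics/g6.png",np.hstack(o))
E
```

```text
t 8.125 tcp [ 0.4632 -0.1863  0.2893] shift mm [ -0.6  -2.  -31.7] F [ 0.17  0.18 -1.19] w 0.026018898933750142 q [ 17.9  21.1   1.1 107.9  -0.5  51.  -53.8] tilt [ 1.e-01  0.e+00 -1.e+03]
[-0.00340878  0.01816274  0.02147312]
```

View pics/g6.png

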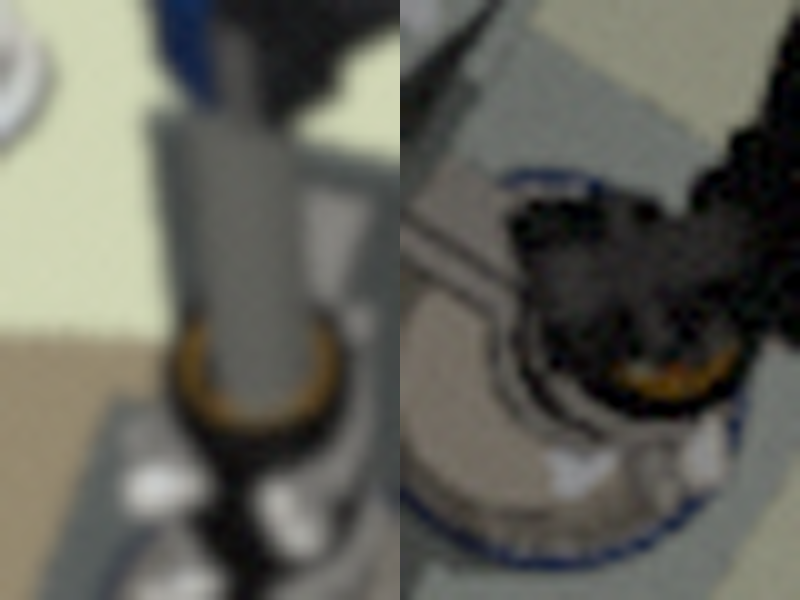

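The nose (bottom edge at y≈400) fills the ring evenly with no contact force, so it's entering. Continue down to just above the cell.

Request:
apply_moves(commands=[{"tx": 0, "ty": 0, "tz": 1, "ax": 0, "ay": 0, "az": 0, "jaw": 230}, {"tx": 0, "ty": 0, "tz": 2.5, "ax": 0, "ay": 0, "az": 0, "jaw": 230}, {"tx": 0, "ty": 0, "tz": 4.5, "ax": 0, "ay": 0, "az": 0, "jaw": 230}, {"tx": 0, "ty": 0, "tz": 6.5, "ax": 0, "ay": 0, "az": 0, "jaw": 230}, {"tx": 0, "ty": 0, "tz": 8, "ax": 0, "ay": 0, "az": 0, "jaw": 230}])

```text
time: 8.85
tcp_pos: [0.4631, -0.1863, 0.2811]
orientation: [[0.957, 0.291, -0.0], [0.291, -0.957, 0.0], [-0.0, -0.0, -1.0]]
ft_force: [1.3, 0.6, -0.8]
width: 0.0259
```

```bash
python3 - <<'E'
from h import *
from cell import r
go(.462,-.1845,.321)
print(r.state()["torque"])
E
```

```text
t 8.85 tcp [ 0.4631 -0.1863  0.2811] shift mm [ -0.5  -2.1 -39.9] F [ 1.34  0.56 -0.83] w 0.02586622617822041 q [ 17.9  21.7   1.  108.5  -0.5  49.8 -53.8] tilt [-1.e-01  0.e+00 -1.e+03]
[-0.00756538  0.01580065 -0.06648421]
```

Request:
apply_moves(commands=[{"tx": 0, "ty": 0, "tz": 2, "ax": 0, "ay": 0, "az": 0, "jaw": 230}, {"tx": 0, "ty": 0, "tz": 4, "ax": 0, "ay": 0, "az": 0, "jaw": 230}, {"tx": 0, "ty": 0, "tz": 6, "ax": 0, "ay": 0, "az": 0, "jaw": 230}, {"tx": 0, "ty": 0, "tz": 8, "ax": 0, "ay": 0, "az": 0, "jaw": 230}, {"tx": 0, "ty": 0, "tz": 9.5, "ax": 0, "ay": 0, "az": 0, "jaw": 230}, {"tx": 0, "ty": 0, "tz": 10.5, "ax": 0, "ay": 0, "az": 0, "jaw": 230}, {"tx": 0, "ty": 0, "tz": 11, "ax": 0, "ay": 0, "az": 0, "jaw": 230}])

```text
time: 9.72
tcp_pos: [0.4632, -0.1863, 0.2703]
orientation: [[0.957, 0.292, 0.0], [0.292, -0.957, 0.0], [0.0, -0.0, -1.0]]
ft_force: [-0.4, 0.3, -1.5]
width: 0.0261
```

```bash
python3 - <<'E'
from h import *
from cell import r
go(.462,-.1845,.321)
print(r.state()["torque"])
E
```

```text
t 9.725 tcp [ 0.4632 -0.1863  0.2703] shift mm [ -0.6  -2.  -50.7] F [-0.36  0.35 -1.53] w 0.026108827323295884 q [ 18.   22.5   1.  109.4  -0.5  48.2 -53.8] tilt [    0.     0. -1000.]
[ 0.02975525 -0.0062584  -0.00058658]
```

Request:
apply_moves(commands=[{"tx": 0, "ty": 0, "tz": 0.3, "ax": 0, "ay": 0, "az": 0, "jaw": 230}, {"tx": 0, "ty": 0, "tz": 0.6, "ax": 0, "ay": 0, "az": 0, "jaw": 230}, {"tx": 0, "ty": 0, "tz": 0.9, "ax": 0, "ay": 0, "az": 0, "jaw": 230}, {"tx": 0, "ty": 0, "tz": 1.2, "ax": 0, "ay": 0, "az": 0, "jaw": 230}, {"tx": 0, "ty": 0, "tz": 1.5, "ax": 0, "ay": 0, "az": 0, "jaw": 230}, {"tx": 0, "ty": 0, "tz": 1.8, "ax": 0, "ay": 0, "az": 0, "jaw": 230}, {"tx": 0, "ty": 0, "tz": 2.1, "ax": 0, "ay": 0, "az": 0, "jaw": 230}, {"tx": 0, "ty": 0, "tz": 2.4, "ax": 0, "ay": 0, "az": 0, "jaw": 230}, {"tx": 0, "ty": 0, "tz": 2.7, "ax": 0, "ay": 0, "az": 0, "jaw": 230}, {"tx": 0, "ty": 0, "tz": 3.0, "ax": 0, "ay": 0, "az": 0, "jaw": 230}, {"tx": 0, "ty": 0, "tz": 3.3, "ax": 0, "ay": 0, "az": 0, "jaw": 230}, {"tx": 0, "ty": 0, "tz": 3.6, "ax": 0, "ay": 0, "az": 0, "jaw": 230}])

```text
time: 11.22
tcp_pos: [0.4632, -0.1863, 0.2667]
orientation: [[0.957, 0.291, 0.0], [0.291, -0.957, 0.0], [0.0, 0.0, -1.0]]
ft_force: [0.4, -0.3, -1.3]
width: 0.026
```

Request:
apply_moves(commands=[{"tx": 0, "ty": 0, "tz": 0.3, "ax": 0, "ay": 0, "az": 0, "jaw": 230}, {"tx": 0, "ty": 0, "tz": 0.6, "ax": 0, "ay": 0, "az": 0, "jaw": 230}, {"tx": 0, "ty": 0, "tz": 0.9, "ax": 0, "ay": 0, "az": 0, "jaw": 230}, {"tx": 0, "ty": 0, "tz": 1.2, "ax": 0, "ay": 0, "az": 0, "jaw": 230}, {"tx": 0, "ty": 0, "tz": 1.5, "ax": 0, "ay": 0, "az": 0, "jaw": 230}, {"tx": 0, "ty": 0, "tz": 1.8, "ax": 0, "ay": 0, "az": 0, "jaw": 230}, {"tx": 0, "ty": 0, "tz": 2.1, "ax": 0, "ay": 0, "az": 0, "jaw": 230}, {"tx": 0, "ty": 0, "tz": 2.4, "ax": 0, "ay": 0, "az": 0, "jaw": 230}])

```text
time: 12.22
tcp_pos: [0.4631, -0.1863, 0.2643]
orientation: [[0.957, 0.292, 0.0], [0.292, -0.957, -0.0], [0.0, 0.0, -1.0]]
ft_force: [-0.3, 0.2, -0.7]
width: 0.0262
```

Request:
apply_moves(commands=[{"tx": 0, "ty": 0, "tz": 0.3, "ax": 0, "ay": 0, "az": 0, "jaw": 230}, {"tx": 0, "ty": 0, "tz": 0.6, "ax": 0, "ay": 0, "az": 0, "jaw": 230}, {"tx": 0, "ty": 0, "tz": 0.9, "ax": 0, "ay": 0, "az": 0, "jaw": 230}, {"tx": 0, "ty": 0, "tz": 1.2, "ax": 0, "ay": 0, "az": 0, "jaw": 230}, {"tx": 0, "ty": 0, "tz": 1.5, "ax": 0, "ay": 0, "az": 0, "jaw": 230}, {"tx": 0, "ty": 0, "tz": 1.8, "ax": 0, "ay": 0, "az": 0, "jaw": 230}])

```text
time: 12.98
tcp_pos: [0.4636, -0.1864, 0.2632]
orientation: [[0.957, 0.291, 0.001], [0.291, -0.957, -0.0], [0.001, 0.001, -1.0]]
ft_force: [-0.7, -0.2, 7.0]
width: 0.0258
```

Request:
apply_moves(commands=[{"tx": 0, "ty": 0, "tz": 0.2, "ax": 0, "ay": 0, "az": 0, "jaw": 230}, {"tx": 0, "ty": 0, "tz": 0.4, "ax": 0, "ay": 0, "az": 0, "jaw": 230}, {"tx": 0, "ty": 0, "tz": 0.6, "ax": 0, "ay": 0, "az": 0, "jaw": 230}, {"tx": 0, "ty": 0, "tz": 0.8, "ax": 0, "ay": 0, "az": 0, "jaw": 230}])

```text
time: 13.48
tcp_pos: [0.4637, -0.1864, 0.2625]
orientation: [[0.957, 0.291, 0.002], [0.291, -0.957, -0.0], [0.001, 0.001, -1.0]]
ft_force: [0.0, 0.9, 6.7]
width: 0.0262
```

Request:
apply_moves(commands=[{"tx": 0, "ty": 0, "tz": 0.3, "ax": 0, "ay": 0, "az": 0, "jaw": 230}, {"tx": 0, "ty": 0, "tz": 0.6, "ax": 0, "ay": 0, "az": 0, "jaw": 230}, {"tx": 0, "ty": 0, "tz": 0.9, "ax": 0, "ay": 0, "az": 0, "jaw": 230}, {"tx": 0, "ty": 0, "tz": 1.2, "ax": 0, "ay": 0, "az": 0, "jaw": 230}, {"tx": 0, "ty": 0, "tz": 1.5, "ax": 0, "ay": 0, "az": 0, "jaw": 230}, {"tx": 0, "ty": 0, "tz": 1.8, "ax": 0, "ay": 0, "az": 0, "jaw": 230}])

```text
time: 14.22
tcp_pos: [0.4638, -0.1865, 0.261]
orientation: [[0.957, 0.291, 0.002], [0.291, -0.957, -0.0], [0.002, 0.001, -1.0]]
ft_force: [-0.5, 0.3, 9.6]
width: 0.026
```

Request:
apply_moves(commands=[{"tx": 0, "ty": 0, "tz": 0.3, "ax": 0, "ay": 0, "az": 0, "jaw": 230}, {"tx": 0, "ty": 0, "tz": 0.6, "ax": 0, "ay": 0, "az": 0, "jaw": 230}, {"tx": 0, "ty": 0, "tz": 0.9, "ax": 0, "ay": 0, "az": 0, "jaw": 230}, {"tx": 0, "ty": 0, "tz": 1.2, "ax": 0, "ay": 0, "az": 0, "jaw": 230}, {"tx": 0, "ty": 0, "tz": 1.5, "ax": 0, "ay": 0, "az": 0, "jaw": 230}, {"tx": 0, "ty": 0, "tz": 1.8, "ax": 0, "ay": 0, "az": 0, "jaw": 230}])

```text
time: 14.98
tcp_pos: [0.4633, -0.1865, 0.2581]
orientation: [[0.957, 0.291, 0.0], [0.291, -0.957, -0.0], [0.0, 0.001, -1.0]]
ft_force: [-0.1, -0.6, 1.6]
width: 0.0258
```

Request:
apply_moves(commands=[{"tx": 0, "ty": 0, "tz": 0.3, "ax": 0, "ay": 0, "az": 0, "jaw": 230}, {"tx": 0, "ty": 0, "tz": 0.6, "ax": 0, "ay": 0, "az": 0, "jaw": 230}, {"tx": 0, "ty": 0, "tz": 0.9, "ax": 0, "ay": 0, "az": 0, "jaw": 230}, {"tx": 0, "ty": 0, "tz": 1.2, "ax": 0, "ay": 0, "az": 0, "jaw": 230}, {"tx": 0, "ty": 0, "tz": 1.5, "ax": 0, "ay": 0, "az": 0, "jaw": 230}, {"tx": 0, "ty": 0, "tz": 1.8, "ax": 0, "ay": 0, "az": 0, "jaw": 230}, {"tx": 0, "ty": 0, "tz": 2.1, "ax": 0, "ay": 0, "az": 0, "jaw": 230}, {"tx": 0, "ty": 0, "tz": 2.4, "ax": 0, "ay": 0, "az": 0, "jaw": 230}])

```text
time: 15.98
tcp_pos: [0.4631, -0.1863, 0.2557]
orientation: [[0.957, 0.291, -0.0], [0.291, -0.957, -0.0], [-0.0, 0.0, -1.0]]
ft_force: [-0.9, -0.5, 1.3]
width: 0.0262
```

Request:
apply_moves(commands=[{"tx": 0, "ty": 0, "tz": 0.3, "ax": 0, "ay": 0, "az": 0, "jaw": 230}, {"tx": 0, "ty": 0, "tz": 0.6, "ax": 0, "ay": 0, "az": 0, "jaw": 230}, {"tx": 0, "ty": 0, "tz": 0.9, "ax": 0, "ay": 0, "az": 0, "jaw": 230}, {"tx": 0, "ty": 0, "tz": 1.2, "ax": 0, "ay": 0, "az": 0, "jaw": 230}, {"tx": 0, "ty": 0, "tz": 1.5, "ax": 0, "ay": 0, "az": 0, "jaw": 230}, {"tx": 0, "ty": 0, "tz": 1.8, "ax": 0, "ay": 0, "az": 0, "jaw": 230}, {"tx": 0, "ty": 0, "tz": 2.1, "ax": 0, "ay": 0, "az": 0, "jaw": 230}, {"tx": 0, "ty": 0, "tz": 2.4, "ax": 0, "ay": 0, "az": 0, "jaw": 230}, {"tx": 0, "ty": 0, "tz": 2.7, "ax": 0, "ay": 0, "az": 0, "jaw": 230}, {"tx": 0, "ty": 0, "tz": 3.0, "ax": 0, "ay": 0, "az": 0, "jaw": 230}, {"tx": 0, "ty": 0, "tz": 3.3, "ax": 0, "ay": 0, "az": 0, "jaw": 230}, {"tx": 0, "ty": 0, "tz": 3.6, "ax": 0, "ay": 0, "az": 0, "jaw": 230}])

```text
time: 17.48
tcp_pos: [0.4632, -0.1863, 0.2521]
orientation: [[0.957, 0.291, 0.0], [0.291, -0.957, -0.0], [0.0, 0.0, -1.0]]
ft_force: [-0.0, -0.9, 1.2]
width: 0.0263
```

```bash
python3 - <<'E'
from h import *
from cell import r
go(.462,-.1845,.321)
d=r.get_image("side");pickle.dump(d,open("side5.pkl","wb"))
a=load("side0")["color"];o=[cv2.resize(c[290:380,250:310,::-1],(400,600),interpolation=cv2.INTER_CUBIC) for c in (a,d["color"])]
cv2.imwrite("pics/g7.png",np.hstack(o))
E
```

```text
t 17.475 tcp [ 0.4632 -0.1863  0.2521] shift mm [ -0.6  -2.1 -68.9] F [-0.   -0.86  1.21] w 0.026334406934538642 q [ 18.   23.8   0.9 110.7  -0.5  45.5 -53.8] tilt [ 1.e-01 -0.e+00 -1.e+03]
```

View pics/g7.png

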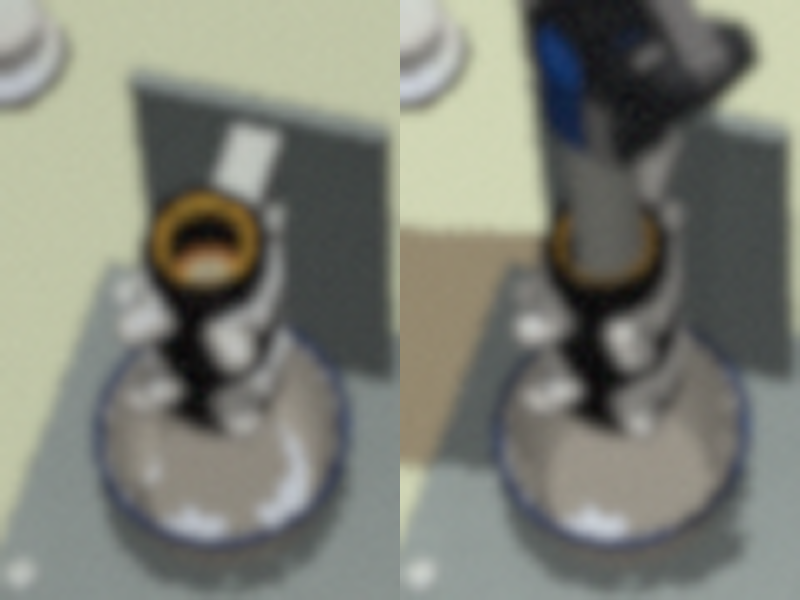

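The barrel rim is unmoved between the two views (crop y≈240 in both) and the drag is low. Keep creeping.

Request:
apply_moves(commands=[{"tx": 0, "ty": 0, "tz": 0.3, "ax": 0, "ay": 0, "az": 0, "jaw": 230}, {"tx": 0, "ty": 0, "tz": 0.6, "ax": 0, "ay": 0, "az": 0, "jaw": 230}, {"tx": 0, "ty": 0, "tz": 0.9, "ax": 0, "ay": 0, "az": 0, "jaw": 230}, {"tx": 0, "ty": 0, "tz": 1.2, "ax": 0, "ay": 0, "az": 0, "jaw": 230}, {"tx": 0, "ty": 0, "tz": 1.5, "ax": 0, "ay": 0, "az": 0, "jaw": 230}, {"tx": 0, "ty": 0, "tz": 1.8, "ax": 0, "ay": 0, "az": 0, "jaw": 230}, {"tx": 0, "ty": 0, "tz": 2.1, "ax": 0, "ay": 0, "az": 0, "jaw": 230}, {"tx": 0, "ty": 0, "tz": 2.4, "ax": 0, "ay": 0, "az": 0, "jaw": 230}, {"tx": 0, "ty": 0, "tz": 2.7, "ax": 0, "ay": 0, "az": 0, "jaw": 230}, {"tx": 0, "ty": 0, "tz": 3.0, "ax": 0, "ay": 0, "az": 0, "jaw": 230}, {"tx": 0, "ty": 0, "tz": 3.3, "ax": 0, "ay": 0, "az": 0, "jaw": 230}, {"tx": 0, "ty": 0, "tz": 3.6, "ax": 0, "ay": 0, "az": 0, "jaw": 230}])

```text
time: 19.02
tcp_pos: [0.4632, -0.1863, 0.2485]
orientation: [[0.957, 0.291, 0.0], [0.291, -0.957, 0.0], [0.0, 0.0, -1.0]]
ft_force: [0.0, -1.2, 1.0]
width: 0.0264
```

Request:
apply_moves(commands=[{"tx": 0, "ty": 0, "tz": 0.3, "ax": 0, "ay": 0, "az": 0, "jaw": 230}, {"tx": 0, "ty": 0, "tz": 0.6, "ax": 0, "ay": 0, "az": 0, "jaw": 230}, {"tx": 0, "ty": 0, "tz": 0.9, "ax": 0, "ay": 0, "az": 0, "jaw": 230}, {"tx": 0, "ty": 0, "tz": 1.2, "ax": 0, "ay": 0, "az": 0, "jaw": 230}, {"tx": 0, "ty": 0, "tz": 1.5, "ax": 0, "ay": 0, "az": 0, "jaw": 230}, {"tx": 0, "ty": 0, "tz": 1.8, "ax": 0, "ay": 0, "az": 0, "jaw": 230}, {"tx": 0, "ty": 0, "tz": 2.1, "ax": 0, "ay": 0, "az": 0, "jaw": 230}, {"tx": 0, "ty": 0, "tz": 2.4, "ax": 0, "ay": 0, "az": 0, "jaw": 230}, {"tx": 0, "ty": 0, "tz": 2.7, "ax": 0, "ay": 0, "az": 0, "jaw": 230}, {"tx": 0, "ty": 0, "tz": 3.0, "ax": 0, "ay": 0, "az": 0, "jaw": 230}, {"tx": 0, "ty": 0, "tz": 3.3, "ax": 0, "ay": 0, "az": 0, "jaw": 230}, {"tx": 0, "ty": 0, "tz": 3.6, "ax": 0, "ay": 0, "az": 0, "jaw": 230}])

```text
time: 20.52
tcp_pos: [0.4632, -0.1863, 0.2449]
orientation: [[0.957, 0.291, 0.0], [0.291, -0.957, 0.0], [0.0, 0.0, -1.0]]
ft_force: [-0.5, -0.7, 1.6]
width: 0.0261
```

Request:
apply_moves(commands=[{"tx": 0, "ty": 0, "tz": 0.3, "ax": 0, "ay": 0, "az": 0, "jaw": 230}, {"tx": 0, "ty": 0, "tz": 0.65, "ax": 0, "ay": 0, "az": 0, "jaw": 230}, {"tx": 0, "ty": 0, "tz": 1.0, "ax": 0, "ay": 0, "az": 0, "jaw": 230}, {"tx": 0, "ty": 0, "tz": 1.3, "ax": 0, "ay": 0, "az": 0, "jaw": 230}, {"tx": 0, "ty": 0, "tz": 1.65, "ax": 0, "ay": 0, "az": 0, "jaw": 230}, {"tx": 0, "ty": 0, "tz": 2.0, "ax": 0, "ay": 0, "az": 0, "jaw": 230}, {"tx": 0, "ty": 0, "tz": 2.3, "ax": 0, "ay": 0, "az": 0, "jaw": 230}, {"tx": 0, "ty": 0, "tz": 2.65, "ax": 0, "ay": 0, "az": 0, "jaw": 230}, {"tx": 0, "ty": 0, "tz": 3.0, "ax": 0, "ay": 0, "az": 0, "jaw": 230}, {"tx": 0, "ty": 0, "tz": 3.3, "ax": 0, "ay": 0, "az": 0, "jaw": 230}, {"tx": 0, "ty": 0, "tz": 3.65, "ax": 0, "ay": 0, "az": 0, "jaw": 230}, {"tx": 0, "ty": 0, "tz": 4.0, "ax": 0, "ay": 0, "az": 0, "jaw": 230}])

```text
time: 22.02
tcp_pos: [0.4632, -0.1863, 0.2409]
orientation: [[0.957, 0.291, 0.0], [0.291, -0.957, -0.0], [0.0, 0.0, -1.0]]
ft_force: [0.1, -0.8, 0.5]
width: 0.026
```

Request:
apply_moves(commands=[{"tx": 0, "ty": 0, "tz": 0.3, "ax": 0, "ay": 0, "az": 0, "jaw": 230}, {"tx": 0, "ty": 0, "tz": 0.65, "ax": 0, "ay": 0, "az": 0, "jaw": 230}, {"tx": 0, "ty": 0, "tz": 1.0, "ax": 0, "ay": 0, "az": 0, "jaw": 230}, {"tx": 0, "ty": 0, "tz": 1.3, "ax": 0, "ay": 0, "az": 0, "jaw": 230}, {"tx": 0, "ty": 0, "tz": 1.65, "ax": 0, "ay": 0, "az": 0, "jaw": 230}, {"tx": 0, "ty": 0, "tz": 2.0, "ax": 0, "ay": 0, "az": 0, "jaw": 230}, {"tx": 0, "ty": 0, "tz": 2.3, "ax": 0, "ay": 0, "az": 0, "jaw": 230}, {"tx": 0, "ty": 0, "tz": 2.65, "ax": 0, "ay": 0, "az": 0, "jaw": 230}, {"tx": 0, "ty": 0, "tz": 3.0, "ax": 0, "ay": 0, "az": 0, "jaw": 230}, {"tx": 0, "ty": 0, "tz": 3.3, "ax": 0, "ay": 0, "az": 0, "jaw": 230}, {"tx": 0, "ty": 0, "tz": 3.65, "ax": 0, "ay": 0, "az": 0, "jaw": 230}, {"tx": 0, "ty": 0, "tz": 4.0, "ax": 0, "ay": 0, "az": 0, "jaw": 230}])

```text
time: 23.52
tcp_pos: [0.4631, -0.1863, 0.2369]
orientation: [[0.957, 0.291, 0.0], [0.291, -0.957, -0.0], [0.0, 0.0, -1.0]]
ft_force: [-0.6, -1.5, 0.9]
width: 0.0257
```

Request:
apply_moves(commands=[{"tx": 0, "ty": 0, "tz": 0.3, "ax": 0, "ay": 0, "az": 0, "jaw": 230}, {"tx": 0, "ty": 0, "tz": 0.65, "ax": 0, "ay": 0, "az": 0, "jaw": 230}, {"tx": 0, "ty": 0, "tz": 1.0, "ax": 0, "ay": 0, "az": 0, "jaw": 230}, {"tx": 0, "ty": 0, "tz": 1.3, "ax": 0, "ay": 0, "az": 0, "jaw": 230}, {"tx": 0, "ty": 0, "tz": 1.65, "ax": 0, "ay": 0, "az": 0, "jaw": 230}, {"tx": 0, "ty": 0, "tz": 2.0, "ax": 0, "ay": 0, "az": 0, "jaw": 230}, {"tx": 0, "ty": 0, "tz": 2.3, "ax": 0, "ay": 0, "az": 0, "jaw": 230}, {"tx": 0, "ty": 0, "tz": 2.65, "ax": 0, "ay": 0, "az": 0, "jaw": 230}, {"tx": 0, "ty": 0, "tz": 3.0, "ax": 0, "ay": 0, "az": 0, "jaw": 230}, {"tx": 0, "ty": 0, "tz": 3.3, "ax": 0, "ay": 0, "az": 0, "jaw": 230}, {"tx": 0, "ty": 0, "tz": 3.65, "ax": 0, "ay": 0, "az": 0, "jaw": 230}, {"tx": 0, "ty": 0, "tz": 4.0, "ax": 0, "ay": 0, "az": 0, "jaw": 230}])

```text
time: 25.02
tcp_pos: [0.4632, -0.1863, 0.2329]
orientation: [[0.957, 0.291, 0.0], [0.291, -0.957, -0.0], [0.0, 0.0, -1.0]]
ft_force: [-0.3, -0.4, 1.6]
width: 0.0261
```

Request:
apply_moves(commands=[{"tx": 0, "ty": 0, "tz": 0.3, "ax": 0, "ay": 0, "az": 0, "jaw": 230}, {"tx": 0, "ty": 0, "tz": 0.65, "ax": 0, "ay": 0, "az": 0, "jaw": 230}, {"tx": 0, "ty": 0, "tz": 1.0, "ax": 0, "ay": 0, "az": 0, "jaw": 230}, {"tx": 0, "ty": 0, "tz": 1.3, "ax": 0, "ay": 0, "az": 0, "jaw": 230}, {"tx": 0, "ty": 0, "tz": 1.65, "ax": 0, "ay": 0, "az": 0, "jaw": 230}, {"tx": 0, "ty": 0, "tz": 2.0, "ax": 0, "ay": 0, "az": 0, "jaw": 230}, {"tx": 0, "ty": 0, "tz": 2.3, "ax": 0, "ay": 0, "az": 0, "jaw": 230}, {"tx": 0, "ty": 0, "tz": 2.65, "ax": 0, "ay": 0, "az": 0, "jaw": 230}, {"tx": 0, "ty": 0, "tz": 3.0, "ax": 0, "ay": 0, "az": 0, "jaw": 230}, {"tx": 0, "ty": 0, "tz": 3.3, "ax": 0, "ay": 0, "az": 0, "jaw": 230}, {"tx": 0, "ty": 0, "tz": 3.65, "ax": 0, "ay": 0, "az": 0, "jaw": 230}, {"tx": 0, "ty": 0, "tz": 4.0, "ax": 0, "ay": 0, "az": 0, "jaw": 230}])

```text
time: 26.52
tcp_pos: [0.4631, -0.1863, 0.2289]
orientation: [[0.957, 0.292, 0.0], [0.292, -0.957, 0.0], [0.0, -0.0, -1.0]]
ft_force: [0.8, -1.3, 0.8]
width: 0.0264
```

Request:
apply_moves(commands=[{"tx": 0, "ty": 0, "tz": 0.3, "ax": 0, "ay": 0, "az": 0, "jaw": 230}, {"tx": 0, "ty": 0, "tz": 0.65, "ax": 0, "ay": 0, "az": 0, "jaw": 230}, {"tx": 0, "ty": 0, "tz": 1.0, "ax": 0, "ay": 0, "az": 0, "jaw": 230}, {"tx": 0, "ty": 0, "tz": 1.3, "ax": 0, "ay": 0, "az": 0, "jaw": 230}, {"tx": 0, "ty": 0, "tz": 1.65, "ax": 0, "ay": 0, "az": 0, "jaw": 230}, {"tx": 0, "ty": 0, "tz": 2.0, "ax": 0, "ay": 0, "az": 0, "jaw": 230}, {"tx": 0, "ty": 0, "tz": 2.3, "ax": 0, "ay": 0, "az": 0, "jaw": 230}, {"tx": 0, "ty": 0, "tz": 2.65, "ax": 0, "ay": 0, "az": 0, "jaw": 230}, {"tx": 0, "ty": 0, "tz": 3.0, "ax": 0, "ay": 0, "az": 0, "jaw": 230}, {"tx": 0, "ty": 0, "tz": 3.3, "ax": 0, "ay": 0, "az": 0, "jaw": 230}, {"tx": 0, "ty": 0, "tz": 3.65, "ax": 0, "ay": 0, "az": 0, "jaw": 230}, {"tx": 0, "ty": 0, "tz": 4.0, "ax": 0, "ay": 0, "az": 0, "jaw": 230}])

```text
time: 28.02
tcp_pos: [0.4632, -0.1863, 0.2249]
orientation: [[0.957, 0.292, 0.0], [0.292, -0.957, -0.0], [0.0, 0.0, -1.0]]
ft_force: [0.6, -0.4, 1.4]
width: 0.026
```

Request:
apply_moves(commands=[{"tx": 0, "ty": 0, "tz": 0.3, "ax": 0, "ay": 0, "az": 0, "jaw": 230}, {"tx": 0, "ty": 0, "tz": 0.65, "ax": 0, "ay": 0, "az": 0, "jaw": 230}, {"tx": 0, "ty": 0, "tz": 1.0, "ax": 0, "ay": 0, "az": 0, "jaw": 230}, {"tx": 0, "ty": 0, "tz": 1.3, "ax": 0, "ay": 0, "az": 0, "jaw": 230}, {"tx": 0, "ty": 0, "tz": 1.65, "ax": 0, "ay": 0, "az": 0, "jaw": 230}, {"tx": 0, "ty": 0, "tz": 2.0, "ax": 0, "ay": 0, "az": 0, "jaw": 230}, {"tx": 0, "ty": 0, "tz": 2.3, "ax": 0, "ay": 0, "az": 0, "jaw": 230}, {"tx": 0, "ty": 0, "tz": 2.65, "ax": 0, "ay": 0, "az": 0, "jaw": 230}, {"tx": 0, "ty": 0, "tz": 3.0, "ax": 0, "ay": 0, "az": 0, "jaw": 230}, {"tx": 0, "ty": 0, "tz": 3.3, "ax": 0, "ay": 0, "az": 0, "jaw": 230}, {"tx": 0, "ty": 0, "tz": 3.65, "ax": 0, "ay": 0, "az": 0, "jaw": 230}, {"tx": 0, "ty": 0, "tz": 4.0, "ax": 0, "ay": 0, "az": 0, "jaw": 230}])

```text
time: 29.52
tcp_pos: [0.4631, -0.1863, 0.2209]
orientation: [[0.957, 0.291, 0.0], [0.291, -0.957, -0.0], [-0.0, 0.0, -1.0]]
ft_force: [0.2, -0.9, 0.9]
width: 0.0261
```

Request:
apply_moves(commands=[{"tx": 0, "ty": 0, "tz": 0.3, "ax": 0, "ay": 0, "az": 0, "jaw": 230}, {"tx": 0, "ty": 0, "tz": 0.65, "ax": 0, "ay": 0, "az": 0, "jaw": 230}, {"tx": 0, "ty": 0, "tz": 1.0, "ax": 0, "ay": 0, "az": 0, "jaw": 230}, {"tx": 0, "ty": 0, "tz": 1.3, "ax": 0, "ay": 0, "az": 0, "jaw": 230}, {"tx": 0, "ty": 0, "tz": 1.65, "ax": 0, "ay": 0, "az": 0, "jaw": 230}, {"tx": 0, "ty": 0, "tz": 2.0, "ax": 0, "ay": 0, "az": 0, "jaw": 230}, {"tx": 0, "ty": 0, "tz": 2.3, "ax": 0, "ay": 0, "az": 0, "jaw": 230}, {"tx": 0, "ty": 0, "tz": 2.65, "ax": 0, "ay": 0, "az": 0, "jaw": 230}, {"tx": 0, "ty": 0, "tz": 3.0, "ax": 0, "ay": 0, "az": 0, "jaw": 230}, {"tx": 0, "ty": 0, "tz": 3.3, "ax": 0, "ay": 0, "az": 0, "jaw": 230}, {"tx": 0, "ty": 0, "tz": 3.65, "ax": 0, "ay": 0, "az": 0, "jaw": 230}, {"tx": 0, "ty": 0, "tz": 4.0, "ax": 0, "ay": 0, "az": 0, "jaw": 230}])

```text
time: 31.02
tcp_pos: [0.4632, -0.1863, 0.2169]
orientation: [[0.957, 0.292, 0.0], [0.292, -0.957, 0.0], [0.0, 0.0, -1.0]]
ft_force: [0.2, -0.5, 1.0]
width: 0.0261
```

Request:
apply_moves(commands=[{"tx": 0, "ty": 0, "tz": 0.3, "ax": 0, "ay": 0, "az": 0, "jaw": 230}, {"tx": 0, "ty": 0, "tz": 0.65, "ax": 0, "ay": 0, "az": 0, "jaw": 230}, {"tx": 0, "ty": 0, "tz": 1.0, "ax": 0, "ay": 0, "az": 0, "jaw": 230}, {"tx": 0, "ty": 0, "tz": 1.3, "ax": 0, "ay": 0, "az": 0, "jaw": 230}, {"tx": 0, "ty": 0, "tz": 1.65, "ax": 0, "ay": 0, "az": 0, "jaw": 230}, {"tx": 0, "ty": 0, "tz": 2.0, "ax": 0, "ay": 0, "az": 0, "jaw": 230}, {"tx": 0, "ty": 0, "tz": 2.3, "ax": 0, "ay": 0, "az": 0, "jaw": 230}, {"tx": 0, "ty": 0, "tz": 2.65, "ax": 0, "ay": 0, "az": 0, "jaw": 230}, {"tx": 0, "ty": 0, "tz": 3.0, "ax": 0, "ay": 0, "az": 0, "jaw": 230}, {"tx": 0, "ty": 0, "tz": 3.3, "ax": 0, "ay": 0, "az": 0, "jaw": 230}, {"tx": 0, "ty": 0, "tz": 3.65, "ax": 0, "ay": 0, "az": 0, "jaw": 230}, {"tx": 0, "ty": 0, "tz": 4.0, "ax": 0, "ay": 0, "az": 0, "jaw": 230}])

```text
time: 32.52
tcp_pos: [0.4631, -0.1863, 0.2129]
orientation: [[0.957, 0.291, -0.0], [0.291, -0.957, 0.0], [0.0, -0.0, -1.0]]
ft_force: [0.9, 0.0, 1.5]
width: 0.0253
```

Request:
apply_moves(commands=[{"tx": 0, "ty": 0, "tz": 0.3, "ax": 0, "ay": 0, "az": 0, "jaw": 230}, {"tx": 0, "ty": 0, "tz": 0.65, "ax": 0, "ay": 0, "az": 0, "jaw": 230}, {"tx": 0, "ty": 0, "tz": 1.0, "ax": 0, "ay": 0, "az": 0, "jaw": 230}, {"tx": 0, "ty": 0, "tz": 1.3, "ax": 0, "ay": 0, "az": 0, "jaw": 230}, {"tx": 0, "ty": 0, "tz": 1.65, "ax": 0, "ay": 0, "az": 0, "jaw": 230}, {"tx": 0, "ty": 0, "tz": 2.0, "ax": 0, "ay": 0, "az": 0, "jaw": 230}, {"tx": 0, "ty": 0, "tz": 2.3, "ax": 0, "ay": 0, "az": 0, "jaw": 230}, {"tx": 0, "ty": 0, "tz": 2.65, "ax": 0, "ay": 0, "az": 0, "jaw": 230}, {"tx": 0, "ty": 0, "tz": 3.0, "ax": 0, "ay": 0, "az": 0, "jaw": 230}, {"tx": 0, "ty": 0, "tz": 3.3, "ax": 0, "ay": 0, "az": 0, "jaw": 230}, {"tx": 0, "ty": 0, "tz": 3.65, "ax": 0, "ay": 0, "az": 0, "jaw": 230}, {"tx": 0, "ty": 0, "tz": 4.0, "ax": 0, "ay": 0, "az": 0, "jaw": 230}])

```text
time: 34.02
tcp_pos: [0.4629, -0.1859, 0.2086]
orientation: [[0.957, 0.292, -0.001], [0.292, -0.957, 0.001], [-0.0, -0.001, -1.0]]
ft_force: [0.3, -0.6, -2.3]
width: 0.0263
```

```bash
python3 - <<'E'
from h import *
from cell import r
go(.462,-.1845,.321)
d=r.get_image("side");pickle.dump(d,open("side6.pkl","wb"))
a=load("side0")["color"];o=[cv2.resize(c[290:380,250:310,::-1],(400,600),interpolation=cv2.INTER_CUBIC) for c in (a,d["color"])]
cv2.imwrite("pics/g8.png",np.hstack(o))
E
```

```text
t 34.025 tcp [ 0.4629 -0.1859  0.2086] shift mm [  -0.5   -1.7 -112.4] F [ 0.26 -0.56 -2.26] w 0.026342935120933456 q [ 18.1  27.4   0.8 113.5  -0.6  39.2 -53.8] tilt [-7.e-01  7.e-01 -1.e+03]
```

View pics/g8.png

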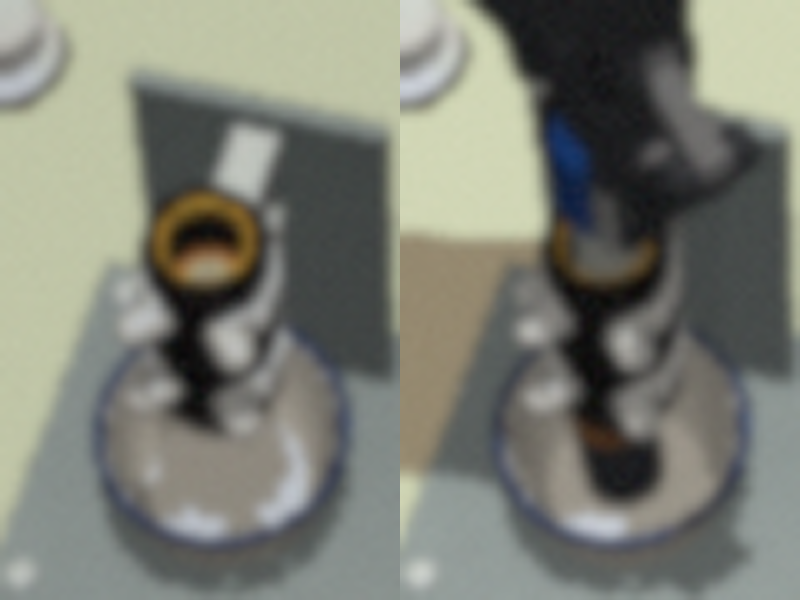

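The cell has dropped: its copper top (600,435) and dark body (625,480) are in the gallipot, and the force is back to the rod's weight alone. I take the nose a few mm past the foot to be sure.

Request:
apply_moves(commands=[{"tx": 0, "ty": 0, "tz": 0.5, "ax": 0, "ay": 0, "az": 0, "jaw": 230}, {"tx": 0, "ty": 0, "tz": 1, "ax": 0, "ay": 0, "az": 0, "jaw": 230}, {"tx": 0, "ty": 0, "tz": 1.5, "ax": 0, "ay": 0, "az": 0, "jaw": 230}, {"tx": 0, "ty": 0, "tz": 2, "ax": 0, "ay": 0, "az": 0, "jaw": 230}, {"tx": 0, "ty": 0, "tz": 2.5, "ax": 0, "ay": 0, "az": 0, "jaw": 230}, {"tx": 0, "ty": 0, "tz": 3, "ax": 0, "ay": 0, "az": 0, "jaw": 230}, {"tx": 0, "ty": 0, "tz": 3.5, "ax": 0, "ay": 0, "az": 0, "jaw": 230}, {"tx": 0, "ty": 0, "tz": 4, "ax": 0, "ay": 0, "az": 0, "jaw": 230}, {"tx": 0, "ty": 0, "tz": 4.5, "ax": 0, "ay": 0, "az": 0, "jaw": 230}, {"tx": 0, "ty": 0, "tz": 5, "ax": 0, "ay": 0, "az": 0, "jaw": 230}, {"tx": 0, "ty": 0, "tz": 5.5, "ax": 0, "ay": 0, "az": 0, "jaw": 230}, {"tx": 0, "ty": 0, "tz": 6, "ax": 0, "ay": 0, "az": 0, "jaw": 230}])

```text
time: 35.58
tcp_pos: [0.4632, -0.1864, 0.2029]
orientation: [[0.957, 0.291, 0.0], [0.291, -0.957, -0.0], [0.0, 0.0, -1.0]]
ft_force: [-0.5, 0.9, -0.6]
width: 0.026
```

```bash
python3 - <<'E'
from h import *
from cell import r
go(.463,-.1862,.315)
d=r.get_image("side");pickle.dump(d,open("side7.pkl","wb"))
a=load("side6")["color"];o=[cv2.resize(c[290:380,250:310,::-1],(400,600),interpolation=cv2.INTER_CUBIC) for c in (a,d["color"])]
cv2.imwrite("pics/g9.png",np.hstack(o))
E
```

```text
t 35.575 tcp [ 0.4632 -0.1864  0.2029] shift mm [-1.000e-01 -2.000e-01 -1.121e+02] F [-0.54  0.89 -0.61] w 0.026017986302547903 q [ 18.2  27.9   0.8 113.8  -0.6  38.3 -53.8] tilt [ 1.e-01 -1.e-01 -1.e+03]
```

View pics/g9.png

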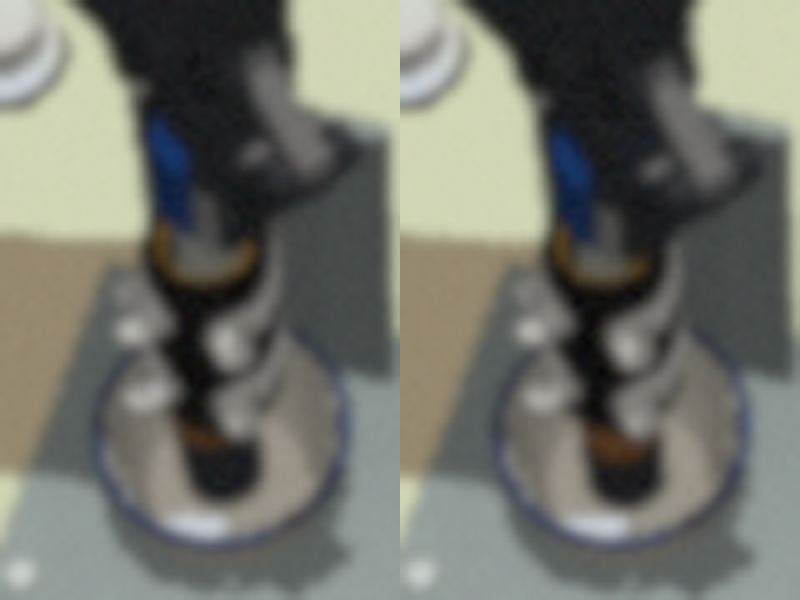

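The cell is standing in the gallipot (copper end at 620,440, base at 630,500), pot and barrel unmoved. Withdraw straight up.

Request:
apply_moves(commands=[{"tx": 0, "ty": 0, "tz": -3, "ax": 0, "ay": 0, "az": 0, "jaw": 230}, {"tx": 0, "ty": 0, "tz": -9, "ax": 0, "ay": 0, "az": 0, "jaw": 230}, {"tx": 0, "ty": 0, "tz": -18, "ax": 0, "ay": 0, "az": 0, "jaw": 230}, {"tx": 0, "ty": 0, "tz": -28, "ax": 0, "ay": 0, "az": 0, "jaw": 230}, {"tx": 0, "ty": 0, "tz": -38, "ax": 0, "ay": 0, "az": 0, "jaw": 230}, {"tx": 0, "ty": 0, "tz": -49, "ax": 0, "ay": 0, "az": 0, "jaw": 230}, {"tx": 0, "ty": 0, "tz": -60, "ax": 0, "ay": 0, "az": 0, "jaw": 230}, {"tx": 0, "ty": 0, "tz": -72, "ax": 0, "ay": 0, "az": 0, "jaw": 230}, {"tx": 0, "ty": 0, "tz": -85, "ax": 0, "ay": 0, "az": 0, "jaw": 230}, {"tx": 0, "ty": 0, "tz": -100, "ax": 0, "ay": 0, "az": 0, "jaw": 230}, {"tx": 0, "ty": 0, "tz": -112, "ax": 0, "ay": 0, "az": 0, "jaw": 230}, {"tx": 0, "ty": 0, "tz": -118, "ax": 0, "ay": 0, "az": 0, "jaw": 230}])

```text
time: 37.12
tcp_pos: [0.4634, -0.1864, 0.3218]
orientation: [[0.957, 0.291, 0.001], [0.291, -0.957, -0.0], [0.001, 0.001, -1.0]]
ft_force: [-0.1, 0.4, -1.3]
width: 0.0262
```

```bash
python3 - <<'E'
from h import *
go(.5510,.1745,.318)
E
```

```text
t 37.125 tcp [ 0.4634 -0.1864  0.3218] shift mm [ 189.  -319.7    3.8] F [-0.14  0.44 -1.26] w 0.026209003090942703 q [ 17.8  19.    1.2 105.2  -0.5  55.7 -53.9] tilt [ 1.e+00 -3.e-01 -1.e+03]
```

Request:
apply_moves(commands=[{"tx": 8, "ty": -13, "tz": 0, "ax": 0, "ay": 0, "az": 0, "jaw": 230}, {"tx": 26, "ty": -44, "tz": 0, "ax": 0, "ay": 0, "az": 0, "jaw": 230}, {"tx": 52, "ty": -88, "tz": 0, "ax": 0, "ay": 0, "az": 0, "jaw": 230}, {"tx": 80, "ty": -135, "tz": 0, "ax": 0, "ay": 0, "az": 0, "jaw": 230}, {"tx": 108, "ty": -182, "tz": 10, "ax": 0, "ay": 0, "az": 0, "jaw": 230}, {"tx": 136, "ty": -230, "tz": 30, "ax": 0, "ay": 0, "az": 0, "jaw": 230}, {"tx": 161, "ty": -272, "tz": 55, "ax": 0, "ay": 0, "az": 0, "jaw": 230}, {"tx": 179, "ty": -303, "tz": 80, "ax": 0, "ay": 0, "az": 0, "jaw": 230}, {"tx": 187, "ty": -316, "tz": 95, "ax": 0, "ay": 0, "az": 0, "jaw": 230}, {"tx": 189, "ty": -319.7, "tz": 100, "ax": 0, "ay": 0, "az": 0, "jaw": 230}, {"tx": 189, "ty": -319.7, "tz": 100, "ax": 0, "ay": 0, "az": 0, "jaw": 230}, {"tx": 189, "ty": -319.7, "tz": 100, "ax": 0, "ay": 0, "az": 0, "jaw": 230}])

```text
time: 38.62
tcp_pos: [0.5513, 0.1729, 0.2219]
orientation: [[0.957, 0.289, 0.001], [0.289, -0.957, -0.0], [0.001, 0.001, -1.0]]
ft_force: [-0.2, 0.0, -0.7]
width: 0.026
```

```bash
python3 - <<'E'
from h import *
from cell import r
go(.5510,.1745,.195)
d=r.get_image("side");pickle.dump(d,open("side8.pkl","wb"))
cv2.imwrite("pics/h1.png",cv2.resize(d["color"][180:240,240:320,::-1],(800,600),interpolation=cv2.INTER_CUBIC))
E
```

```text
t 38.625 tcp [0.5513 0.1729 0.2219] shift mm [ 0.1 -1.6 26.9] F [-0.16  0.01 -0.67] w 0.02598362621364111 q [-17.8  32.1  -3.7 100.8   2.8  47.2 -96. ] tilt [ 1.5e+00 -5.0e-01 -1.0e+03]
```

View pics/h1.png

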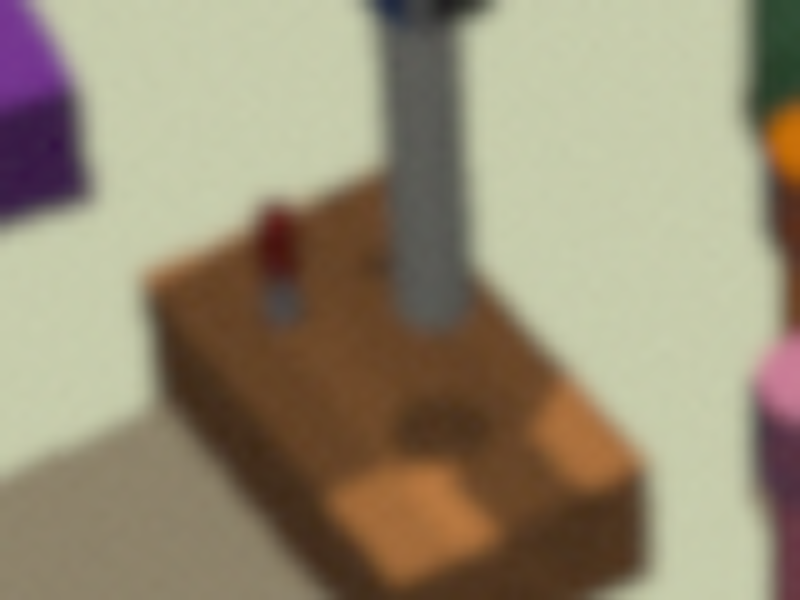

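The hole is at about (445,420) and the nose at (432,325), coming down in line. I lower to just above the hole for a check.

Request:
apply_moves(commands=[{"tx": 0, "ty": -1.6, "tz": 8, "ax": 0, "ay": 0, "az": 0, "jaw": 230}, {"tx": 0, "ty": -1.6, "tz": 20, "ax": 0, "ay": 0, "az": 0, "jaw": 230}, {"tx": 0, "ty": -1.6, "tz": 32, "ax": 0, "ay": 0, "az": 0, "jaw": 230}, {"tx": 0, "ty": -1.6, "tz": 39, "ax": 0, "ay": 0, "az": 0, "jaw": 230}, {"tx": 0, "ty": -1.6, "tz": 41, "ax": 0, "ay": 0, "az": 0, "jaw": 230}, {"tx": 0, "ty": -1.6, "tz": 41, "ax": 0, "ay": 0, "az": 0, "jaw": 230}])

```text
time: 39.42
tcp_pos: [0.5504, 0.1762, 0.1799]
orientation: [[0.957, 0.292, 0.0], [0.292, -0.957, 0.0], [0.0, -0.0, -1.0]]
ft_force: [-0.0, 0.5, -0.2]
width: 0.0258
```

```bash
python3 - <<'E'
from h import *
from cell import r
go(.5510,.1745,.1413)
d=r.get_image("side");pickle.dump(d,open("side9.pkl","wb"))
cv2.imwrite("pics/h2.png",cv2.resize(d["color"][195:240,255:315,::-1],(800,600),interpolation=cv2.INTER_CUBIC))
E
```

```text
t 39.425 tcp [0.5504 0.1762 0.1799] shift mm [ 0.1  1.8 38.6] F [-0.02  0.48 -0.16] w 0.02578448763416568 q [-18.2  35.3  -3.6 102.9   3.1  41.9 -96.5] tilt [ 1.e-01  0.e+00 -1.e+03]
```

View pics/h2.png

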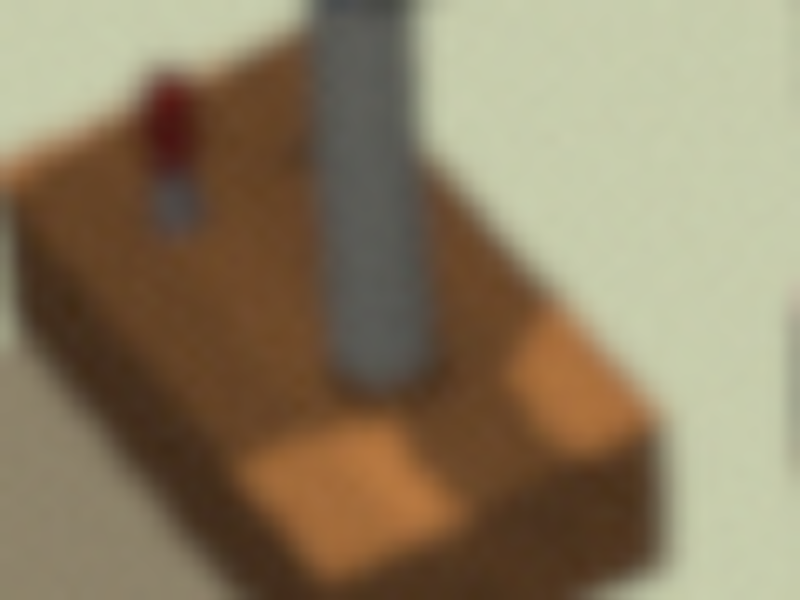

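Request:
apply_moves(commands=[{"tx": 0.3, "ty": 1.3, "tz": 1, "ax": 0, "ay": 0, "az": 0, "jaw": 230}, {"tx": 0.3, "ty": 1.3, "tz": 2, "ax": 0, "ay": 0, "az": 0, "jaw": 230}, {"tx": 0.3, "ty": 1.3, "tz": 4, "ax": 0, "ay": 0, "az": 0, "jaw": 230}, {"tx": 0.3, "ty": 1.3, "tz": 5.5, "ax": 0, "ay": 0, "az": 0, "jaw": 230}, {"tx": 0.3, "ty": 1.3, "tz": 7, "ax": 0, "ay": 0, "az": 0, "jaw": 230}, {"tx": 0.3, "ty": 1.3, "tz": 8, "ax": 0, "ay": 0, "az": 0, "jaw": 230}, {"tx": 0.3, "ty": 1.3, "tz": 8, "ax": 0, "ay": 0, "az": 0, "jaw": 230}])

```text
time: 40.35
tcp_pos: [0.5509, 0.175, 0.1718]
orientation: [[0.957, 0.292, -0.0], [0.292, -0.957, -0.0], [-0.0, 0.0, -1.0]]
ft_force: [0.0, -0.1, -1.4]
width: 0.0262
```

```bash
python3 - <<'E'
from h import *
from cell import r
go(.5510,.1747,.1413)
print(r.state()["torque"])
E
```

```text
t 40.35 tcp [0.5509 0.175  0.1718] shift mm [ 0.   0.3 30.5] F [ 0.03 -0.08 -1.35] w 0.02620775640504318 q [-18.1  35.9  -3.6 103.3   3.2  40.9 -96.4] tilt [-2.e-01 -1.e-01 -1.e+03]
[ 0.01027026 -0.00119122  0.02353054]
```

The nose is inside the hole mouth with no contact. Lower it.

Request:
apply_moves(commands=[{"tx": 0, "ty": 0.2, "tz": 2, "ax": 0, "ay": 0, "az": 0, "jaw": 230}, {"tx": 0, "ty": 0.2, "tz": 5, "ax": 0, "ay": 0, "az": 0, "jaw": 230}, {"tx": 0, "ty": 0.2, "tz": 9, "ax": 0, "ay": 0, "az": 0, "jaw": 230}, {"tx": 0, "ty": 0.2, "tz": 13, "ax": 0, "ay": 0, "az": 0, "jaw": 230}, {"tx": 0, "ty": 0.2, "tz": 17, "ax": 0, "ay": 0, "az": 0, "jaw": 230}, {"tx": 0, "ty": 0.2, "tz": 21, "ax": 0, "ay": 0, "az": 0, "jaw": 230}, {"tx": 0, "ty": 0.2, "tz": 24, "ax": 0, "ay": 0, "az": 0, "jaw": 230}, {"tx": 0, "ty": 0.2, "tz": 26.5, "ax": 0, "ay": 0, "az": 0, "jaw": 230}, {"tx": 0, "ty": 0.2, "tz": 28, "ax": 0, "ay": 0, "az": 0, "jaw": 230}, {"tx": 0, "ty": 0.2, "tz": 29, "ax": 0, "ay": 0, "az": 0, "jaw": 230}, {"tx": 0, "ty": 0.2, "tz": 29, "ax": 0, "ay": 0, "az": 0, "jaw": 230}])

```text
time: 41.72
tcp_pos: [0.551, 0.1748, 0.1429]
orientation: [[0.957, 0.292, 0.0], [0.292, -0.957, -0.0], [0.0, 0.0, -1.0]]
ft_force: [-0.4, 0.2, -1.9]
width: 0.0262
```

Request:
apply_moves(commands=[{"tx": 0, "ty": 0, "tz": 0.5, "ax": 0, "ay": 0, "az": 0, "jaw": 230}, {"tx": 0, "ty": 0, "tz": 1, "ax": 0, "ay": 0, "az": 0, "jaw": 230}, {"tx": 0, "ty": 0, "tz": 1.5, "ax": 0, "ay": 0, "az": 0, "jaw": 230}, {"tx": 0, "ty": 0, "tz": 1.5, "ax": 0, "ay": 0, "az": 0, "jaw": 230}])

```text
time: 42.22
tcp_pos: [0.5511, 0.1748, 0.1414]
orientation: [[0.957, 0.292, 0.0], [0.292, -0.957, -0.0], [0.0, 0.0, -1.0]]
ft_force: [0.0, 0.5, -1.6]
width: 0.0261
```

Request:
apply_moves(commands=[{"tx": 0, "ty": 0, "tz": 0.4, "ax": 0, "ay": 0, "az": 0, "jaw": 230}, {"tx": 0, "ty": 0, "tz": 0.8, "ax": 0, "ay": 0, "az": 0, "jaw": 230}, {"tx": 0, "ty": 0, "tz": 1.2, "ax": 0, "ay": 0, "az": 0, "jaw": 230}, {"tx": 0, "ty": 0, "tz": 1.2, "ax": 0, "ay": 0, "az": 0, "jaw": 230}])

```text
time: 42.72
tcp_pos: [0.5515, 0.175, 0.1413]
orientation: [[0.957, 0.291, 0.001], [0.291, -0.957, 0.0], [0.001, -0.0, -1.0]]
ft_force: [-1.9, -0.6, 7.7]
width: 0.026
```

Floor contact at TCP z 0.1413, the same as at pick-up, so the rod is fully home. Release and rise.

Request:
apply_moves(commands=[{"tx": 0, "ty": 0, "tz": -0.4, "ax": 0, "ay": 0, "az": 0, "jaw": 180}, {"tx": 0, "ty": 0, "tz": -0.4, "ax": 0, "ay": 0, "az": 0, "jaw": 150}, {"tx": 0, "ty": 0, "tz": -0.4, "ax": 0, "ay": 0, "az": 0, "jaw": 100}, {"tx": 0, "ty": 0, "tz": -0.4, "ax": 0, "ay": 0, "az": 0, "jaw": 50}, {"tx": 0, "ty": 0, "tz": -0.4, "ax": 0, "ay": 0, "az": 0, "jaw": 40}, {"tx": 0, "ty": 0, "tz": -0.4, "ax": 0, "ay": 0, "az": 0, "jaw": 40}])

```text
time: 43.48
tcp_pos: [0.551, 0.1748, 0.1406]
orientation: [[0.957, 0.291, -0.0], [0.291, -0.957, -0.0], [-0.0, 0.0, -1.0]]
ft_force: [0.1, -0.0, 0.4]
width: 0.0719
```

```bash
python3 - <<'E'
from h import *
from cell import r
go(.5510,.1747,.1413)
d=r.get_image("side")
cv2.imwrite("pics/h3.png",cv2.resize(d["color"][160:250,230:350,::-1],(800,600),interpolation=cv2.INTER_CUBIC))
E
```

```text
t 43.475 tcp [0.551  0.1748 0.1406] shift mm [-0.   0.1 -0.7] F [ 0.1  -0.    0.37] w 0.0719221456160017 q [-18.2  38.5  -3.4 104.5   3.5  37.1 -96.7] tilt [-1.e-01 -0.e+00 -1.e+03]
```

View pics/h3.png

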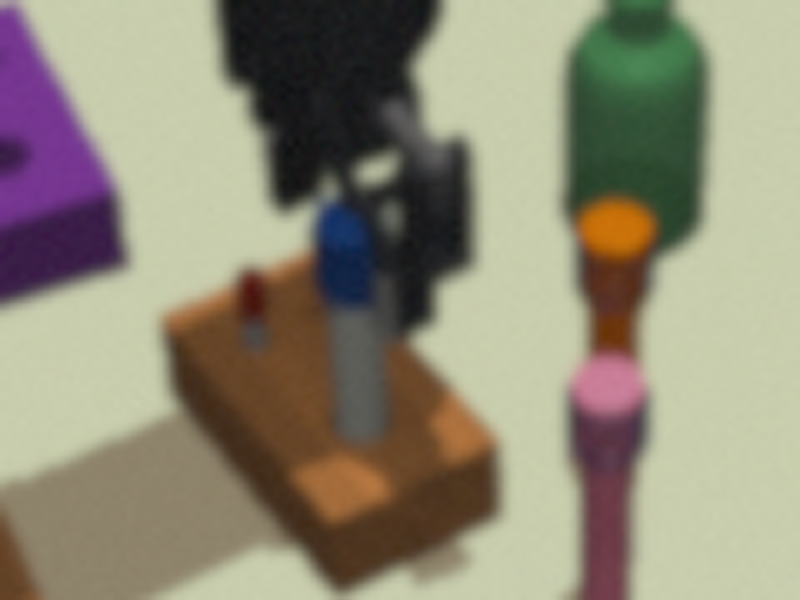

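The rod stands free in the hole (grip 345,255). Rise straight up, then move back toward the base so the cameras can see.

Request:
apply_moves(commands=[{"tx": 0, "ty": 0, "tz": -6, "ax": 0, "ay": 0, "az": 0, "jaw": 40}, {"tx": 0, "ty": 0, "tz": -18, "ax": 0, "ay": 0, "az": 0, "jaw": 40}, {"tx": 0, "ty": 0, "tz": -38, "ax": 0, "ay": 0, "az": 0, "jaw": 40}, {"tx": 0, "ty": 0, "tz": -65, "ax": 0, "ay": 0, "az": 0, "jaw": 40}, {"tx": 0, "ty": 0, "tz": -95, "ax": 0, "ay": 0, "az": 0, "jaw": 40}, {"tx": -20, "ty": 0, "tz": -120, "ax": 0, "ay": 0, "az": 0, "jaw": 40}, {"tx": -50, "ty": 0, "tz": -140, "ax": 0, "ay": 0, "az": 0, "jaw": 40}, {"tx": -80, "ty": -10, "tz": -150, "ax": 0, "ay": 0, "az": 0, "jaw": 40}, {"tx": -110, "ty": -40, "tz": -150, "ax": 0, "ay": 0, "az": 0, "jaw": 40}, {"tx": -130, "ty": -80, "tz": -150, "ax": 0, "ay": 0, "az": 0, "jaw": 40}, {"tx": -140, "ty": -110, "tz": -150, "ax": 0, "ay": 0, "az": 0, "jaw": 40}, {"tx": -140, "ty": -110, "tz": -150, "ax": 0, "ay": 0, "az": 0, "jaw": 40}])

```text
time: 45.02
tcp_pos: [0.3837, 0.2414, 0.2917]
orientation: [[0.955, 0.296, 0.001], [0.296, -0.955, 0.002], [0.001, -0.001, -1.0]]
ft_force: [0.7, -0.4, 0.7]
width: 0.0718
```

```bash
python3 - <<'E'
from h import *
from cell import r
go(.5510,.1747,.1413)
for n in("side","top"):
    d=r.get_image(n);pickle.dump(d,open(n+"f.pkl","wb"));cv2.imwrite(f"pics/f_{n}.png",d["color"][...,::-1])
def crop(d,x,y,w,h): return cv2.resize(d["color"][y:y+h,x:x+w,::-1],(400,300),interpolation=cv2.INTER_CUBIC)
S,T,S0,T0=load("sidef"),load("topf"),load("side0"),load("top0")
cv2.imwrite("pics/f_c.png",np.vstack([np.hstack([crop(S,240,170,120,90),crop(S,230,300,120,90)]),np.hstack([crop(T,180,180,120,90),crop(T,360,260,120,90)])]))
E
```

```text
t 45.025 tcp [0.3837 0.2414 0.2917] shift mm [139.8 113.5 150.5] F [ 0.71 -0.42  0.71] w 0.07178207972715611 q [ -30.5   17.1   -6.7  113.9    2.6   49.  -111.4] tilt [    1.      1.8 -1000. ]
```

View pics/f_c.png

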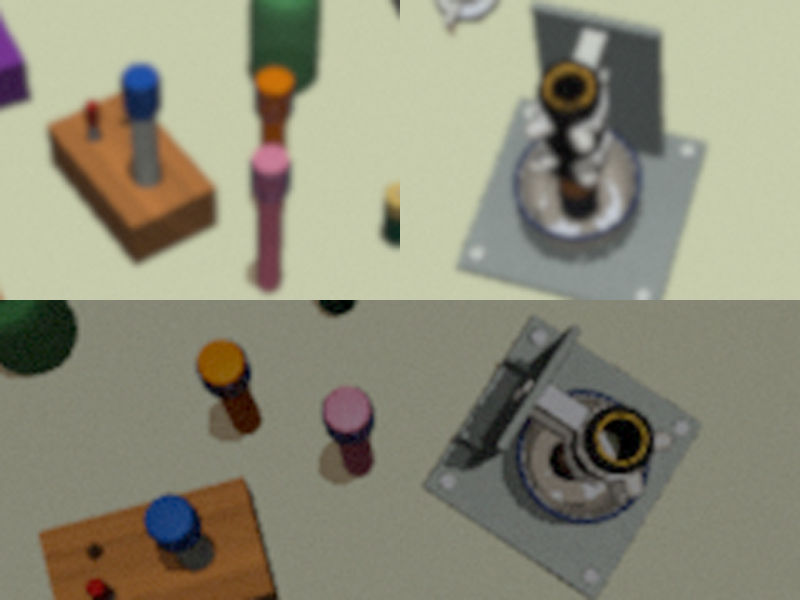

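View pics/f_top.png

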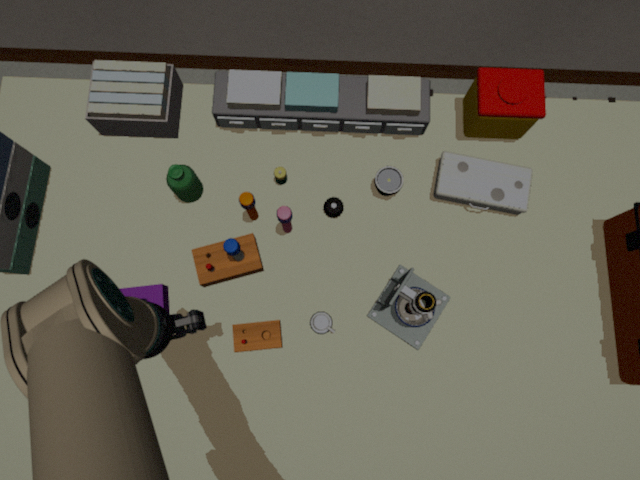

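View pics/f_side.png

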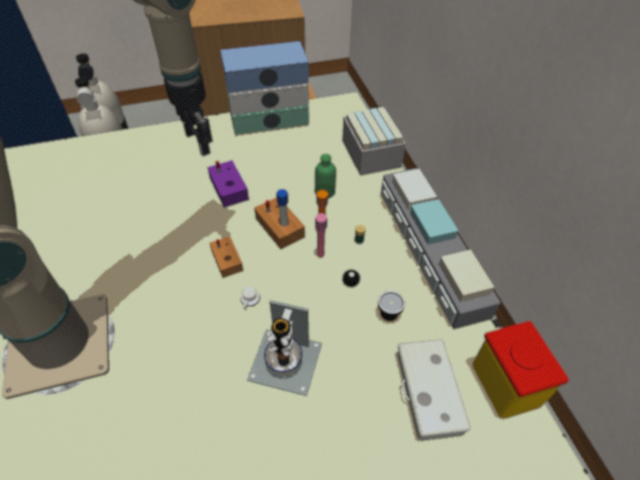

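The rod is back in place at the same pixels as at the start, side (282,197) and top (231,246). The cell is in the gallipot, and the pot, barrel and bystanders look unmoved. The arm is clear, so I hand in.

```bash
python3 - <<'E'
from h import *
S,S0,T,T0=load("sidef"),load("side0"),load("topf"),load("top0")
for n,a,b in(("S",S0,S),("T",T0,T)):
    for (nm,lo,hi) in(("grip",(105,150,50),(130,255,255)),("brass",(10,80,60),(28,255,255))):
        for d in(a,b):
            m=cv2.inRange(cv2.cvtColor(d["color"],cv2.COLOR_RGB2HSV),lo,hi);k,l,s,c=cv2.connectedComponentsWithStats(m)
            print(n,nm,[(s[i,:4],c[i].round(1)) for i in range(1,k) if 60<s[i,4]<250 and 200<c[i,0]<450 and 180<c[i,1]<340])
from cell import r
print(r.close_job())
E
```

```text
S grip [(array([278, 190,   9,  15], dtype=int32), array([281.9, 196.8]))]
S grip [(array([278, 190,   9,  15], dtype=int32), array([281.8, 196.8]))]
S brass [(array([316, 189,  13,  23], dtype=int32), array([322., 198.])), (array([356, 225,   9,  11], dtype=int32), array([359.8, 229.8])), (array([272, 318,  17,  15], dtype=int32), array([280.2, 325.4]))]
S brass [(array([316, 189,  13,  23], dtype=int32), array([322. , 197.9])), (array([356, 225,   9,  11], dtype=int32), array([359.8, 229.8])), (array([272, 318,  17,  15], dtype=int32), array([280.2, 325.2]))]
T grip [(array([224, 239,  15,  14], dtype=int32), array([230.7, 245.7]))]
T grip [(array([224, 239,  15,  14], dtype=int32), array([230.5, 245.5]))]
T brass [(array([239, 192,  15,  14], dtype=int32), array([245.7, 198.3])), (array([418, 294,  17,  16], dtype=int32), array([426., 301.]))]
T brass [(array([239, 192,  14,  14], dtype=int32), array([245.7, 198.3])), (array([418, 294,  17,  16], dtype=int32), array([426.1, 301.1]))]
the job is handed in; nothing more can be done
None
```

The dead cell is out of the barrel and standing in the gallipot, and the ejector rod is back upright in its hole. The job was handed in at about 45 s of the 69 s allowed.

- **Pressing:** I pushed the cell at about 2.4–2.8 mm/s. The highest reading was about 10 N, well under the 22 N at which the clips let go. Readings came only at the end of each move, so a brief higher peak would not have shown. I took the rod's nose about 3 mm past the barrel's foot before withdrawing.
- **Rod:** it touched the hole's floor at the same gripper height as when I picked it up (0.1413 m). Its blue grip is within 0.2 px of its starting position in both views.
- **Barrel:** the brass ring at its mouth moved at most 0.2 px (about 0.4 mm) in either view, so it stayed within the 2 mm limit.
- **Everything else:** the gallipot and bystanders look unmoved in the final pictures, judged by eye rather than measured.
- **Disagreements:** the two cameras differed by 2–4 mm on absolute positions, so I lined the rod up with the barrel mouth in the side view alone. The final side-view check over the block hole put the rod up to about 3 mm off. I mostly followed the recorded pick-up position instead, and the rod went in without touching the sides.

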